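Uncap a click-fit cutter case in the extraction dock

ROBOT

A 6-joint arm with a two-finger parallel gripper is mounted at the origin on a cart in front of the work surface, level with it; the furniture and walls round the work are solid. World frame = base frame: x ahead of the robot, y to its left, z up, the work surface at z = 0. Lengths are in m, angles in degrees, forces in N, time in s.
With the tool pointing down it reaches from about 0.4 to 0.825 m from the base axis. Payload 7 kg.
Tool frame: the origin (TCP) lies midway between the tips of the shut fingers; the grasp point (between the pads) lies 19 mm behind it; x points along the fingers, z is the direction in which the jaws open and shut, and the axes are right-handed (so a half turn about x gives the same grasp; the last joint's range is limited). The gripper opens to 88 mm and grips with 3 to 60 N. Pads are 19 mm wide; open, the fingers measure 130 mm over their backs; the gripper's body (78 mm by 193 mm) begins 47 mm behind the grasp point.
Start: joints at [-59.868, 20.546, 0.682, 0, -70.136, -16.507], TCP at [0.159, -0.656, 0.206] pointing down, gripper open.
Joint ranges: [-176.03, 176.03], [-82.01, 121.73], [-58.28, 71.71], [-173.87, 95.51], [-174.79, -0.11], [-173.66, 173.66]. Speed limits (degrees/s): [136.94, 136.94, 172.46, 180, 180, 180].

INTERFACE

Orientations are given as [roll, pitch, yaw] about the fixed x, y, z axes, in that order (R = Rz(yaw) Ry(pitch) Rx(roll)).
In Python, from plant import ctrl gives the robot as it stands. The module is installed in compiled form; this text tells all that it offers.
- The arm moves only by the tool servo_tool, never from a script. Its argument "deltas" is a list of rows, each a list of 3 entries, a list of its own where there are three numbers: the turn, a rotation vector about the tool's x, y, z in degrees, then the shift along the tool's x, y, z in cm, then the finger opening in cm, from 0 to 8.76. A call has 1 to 5 rows; each row is the pose to reach, as a shift and turn from the pose measured when the call began, along the tool's axes at that moment; what a row does not reach only later rows make up. A row lasts 1/10 s, in which the tool goes at most 50 mm and 8.59 degrees, less where a joint would pass 70% of its speed; a pose out of reach is approached as far as the arm can. A call with a gripper value outside its range is refused whole. The fingers move at their own pace and stop on an object; the grip force is fixed at half the most. Time passes only in rows, so rows that repeat a pose let the fingers close. It gives the time, the measured TCP pose, the force and the opening at its end, in the units of the state.
- ctrl.get_obs(): the state, without advancing time (a new reading comes with each control period).
- ctrl.snapshot(name): name is "scene" or "top"; returns a dict with "image" (480x640x3 uint8, red, green, blue), "vertical_fov" (degrees; the focal length in pixels is half the picture's height over the tangent of half this angle, whatever the lens; pixels are square), "cx", "cy" (the principal point, pixels), "rvec" (rotation vector, rad) and "tvec" (3), from world to camera coordinates, as OpenCV has them. Camera axes: x right, y down, z forward; pixel columns grow to the right and rows downward; lengths in m; the calibration is good to about 2 mm. A picture is of the moment at which its call begins. There is no depth.
- ctrl.close_job(): hands the job in, once; it reports no verdict.
The state is a dict: "clock": time; "joint_pos": joint angles; "qvel": joint speeds; "tau": joint torques, N m; "tool_pos": TCP position; "orientation": TCP orientation; "force": force on the tool from outside, world axes, zero at the start; "moment": the same for the moment, N m; "opening": finger opening in m.
Only numpy, scipy, OpenCV 4.12 (cv2) and the standard library are available. Lean on these libraries where they do the work, as an engineer would, in place of code of your own. Each camera call takes 0.05 s, during which the arm holds its last target. There are 200 camera calls.

TASK

Open the cutter case: keeping it upright, slide its black foot under the rails of the grey dock until it is fully home against the end stop, then pull the snug orange cover straight up off its spring buttons while the rails hold the foot down. The rails are clamped somewhat left or right of the dock's middle, so look or feel for the mouth, gently. Stand the cover, open end down, in the blue tray, leave the holder with its bit fully home in the dock, and do not disturb the tin, the screw jar or the tape measure.

Things in the scene. Friction and masses are not known exactly. Their poses are not given: they have to be found in the camera images.
- holder: Lower part of the cutter case, about 280 g, upright. Black square foot 60x60x8 mm, neck 34x34 mm to z 28, collar 44x44 mm to z 32, grey spigot 34x34 mm to z 80, steel bit (26 mm head) to z 132; spigot and bit start hidden in the cover. Brass spring buttons on the spigot's +y and -y faces at z 60. Origin: centre of the foot's underside; z up, x, y along the foot's sides.
- cover_grip (a point): Orange cover, 70 g: square sleeve 44x44 mm, 112 mm high, walls 4 mm, top closed, bottom open, sides parallel to the foot's. Point on its axis 26 mm below the top, 86 mm above the lower edge: a good place to grip, across either pair of faces. z to the closed top. On the holder its edge rests on the collar, 32 mm above the foot's underside (case 144 mm high).
- cover_edge (a point): Centre of the cover's open lower edge. The buttons catch in windows 20 to 36 mm above it. A straight pull along z of about 12 to 20 N frees it; the pull eases within 8 mm, and the edge is clear of the bit after 105 mm. If the case is merely lifted, the holder hangs on and comes along.
- dock: Grey fixed dock: plate 170x140x6 mm (origin: bench below it, 50 mm from its +x end, mid-width) with a cross slide of two aluminium rails over a T-slot, open to -x, end stop at +x. Foot slides in along x, x = 0 when home. Rails x -30 to 36 mm, tops 24.5 mm above bench; slot 64 mm wide, 10.5 mm high; neck gap 40 mm. Mouth flares (25 deg) to about 80 mm at x -45.
- dock_apron (a point): Top of the plate in front of the rails, x -85 mm, mid-width, 6 mm above the bench; axes as the dock's. A foot set down here, or up to 16 mm to either side, is clear of the rails. The rails' middle is clamped at some y from -16 to +16 mm in the dock's frame, different each time and NOT reported: look, or slide in and feel. Missing it, the foot meets a rail's end or flare about 10 mm ahead.
- tray_floor (a point): Shallow blue tray fixed on the bench, 150x150 mm outside, rim 16 mm high, walls 5 mm; this point is the centre of its inner floor, 5 mm above the bench.
- small_tin: Small paint tin, 77 mm across and 77 mm high, a bystander; origin at the centre of its underside.
- jar_screws: Clear jar with a red lid, 65 mm across, 99 mm high, a bystander; origin at the centre of its underside.
- tape_measure: Yellow tape measure, 74x71x36 mm, a bystander; origin at the centre of its underside.
There are look-alikes about, which are no part of the job. Of the things shaped like the part that bears cover_grip, the orange one is meant.

How it is judged (in metres and radians):
On the way, in this order (a step that is already met when the one before it is completed fails the run):
1. the closed case stands with its foot fully home under the dock's rails (x of holder in the frame of dock between -0.006 and 0.006 m and y of holder in the frame of dock between -0.022 and 0.022 m and z of holder in the frame of dock between 0.002 and 0.011 m and z of cover_grip in the frame of holder below 0.135 m), for 0.1 s.
2. the cover is pulled clear of the bit while the foot stays under the rails (x of holder in the frame of dock between -0.012 and 0.006 m and z of holder in the frame of dock below 0.012 m and z of cover_grip in the frame of holder above 0.215 m), for 0.1 s.
At the end, for the whole second after the job is handed in: The holder stands upright (within 0.08 rad) with its foot under the rails within 6 mm of the end stop; the cover stands upright, open end down, on the floor of the tray (axis within 55 mm of the tray's centre along each side, within 0.08 rad of vertical) (x of holder in the frame of dock between -0.006 and 0.006 m and y of holder in the frame of dock between -0.022 and 0.022 m and z of holder in the frame of dock between 0.002 and 0.011 m and angle between each of holder, cover_grip's own z axis and vertical below 0.08 rad and x of cover_grip in the frame of tray_floor between -0.055 and 0.055 m and y of cover_grip in the frame of tray_floor between -0.055 and 0.055 m and z of cover_grip in the frame of tray_floor between 0.08 and 0.091 m); the robot touches nothing.
It fails at once if the tin, the jar or the tape measure is moved more than 30 mm (distance of any of small_tin, jar_screws, tape_measure from where it was at the start of the episode above 0.03 m).
It fails at once if the case is tipped more than 0.5 rad (angle between any of holder, cover_grip's own z axis and vertical above 0.5 rad).
It fails at once if the foot is slammed against the dock with more than 120 N (contact force between holder and dock above 120 N).
It also fails if it takes over 70 s, if anything falls off the work surface, if the arm or the gripper's body presses on something with over 40 N, if the wrist force passes 120 N, or if a joint passes its speed limit or range.

## Working session

There is one attempt and no reset: what is moved stays moved. The work goes in short steps, Python scripts to look and compute and a tool call to move; the robot and the scene stay as the last step left them, time stands still between calls to the robot, and variables do not carry over. Pictures are saved under pics/ and viewed, on a budget of 10 in all, crops included, one or two more only if the job needs it, and the job is handed in when it is done.

Besides the shell and the picture viewer there is one more tool, called after "Call:" as a command line: name --argument value ..., lists and objects as JSON in quotes. servo_tool: Moves the arm, as the interface text tells. Its arguments: {"type":"object","properties":{"deltas":{"type":"array","items":{"type":"array"}}},"required":["deltas"]}

```bash
mkdir -p pics; cat > h.py <<'E'
import numpy as np, cv2
from plant import ctrl
from scipy.spatial.transform import Rotation as Ro
def snap(n,f=None):
    s=ctrl.snapshot(n)
    if f: cv2.imwrite('pics/'+f,s['image'][:,:,::-1])
    return s
def K(s):
    f=240/np.tan(np.radians(s['vertical_fov'])/2); return np.array([[f,0,s['cx']],[0,f,s['cy']],[0,0,1]])
def ray(s,u,v,z):
    R=cv2.Rodrigues(np.array(s['rvec'],float))[0]; t=np.array(s['tvec'],float).ravel()
    c=-R.T@t; d=R.T@np.linalg.inv(K(s))@np.array([u,v,1.]); return c+d*(z-c[2])/d[2]
def proj(s,P):
    return cv2.projectPoints(np.array(P,float).reshape(-1,3),np.array(s['rvec'],float),np.array(s['tvec'],float),K(s),None)[0].reshape(-1,2)
def state():
    o=ctrl.get_obs(); print({k:np.round(o[k],4) for k in ('clock','tool_pos','orientation','force','opening','joint_pos')}); return o
E
python3 - <<'E'
from h import *
for n in ('scene','top'):
    s=snap(n,n+'0.png'); R=cv2.Rodrigues(np.array(s['rvec'],float))[0]
    print(n,s['vertical_fov'],s['cx'],s['cy'],-R.T@np.array(s['tvec']).ravel(),R.round(2).tolist())
state()
E
```

```text
scene 47.34039954127607 317.0093243996859 243.54679897187157 [-0.2650385   0.51375734  1.14472316] [[-0.58, -0.81, -0.02], [-0.57, 0.42, -0.71], [0.59, -0.4, -0.7]]
top 50.600352943688414 322.975486814482 242.40165013152563 [ 0.47333543 -0.03639188  1.18397187] [[0.02, -1.0, 0.03], [-0.99, -0.03, -0.11], [0.11, -0.03, -0.99]]
{'clock': np.float64(0.1), 'tool_pos': array([ 0.1589, -0.6556,  0.2053]), 'orientation': array([  3.9682,  89.9152, 107.5887]), 'force': array([ 0.1672,  0.2588, -0.6072]), 'opening': np.float64(0.0877), 'joint_pos': array([-5.98670e+01,  2.05884e+01,  6.40000e-01, -1.96000e-02,
       -7.01343e+01, -1.65058e+01])}
```

View pics/scene0.png

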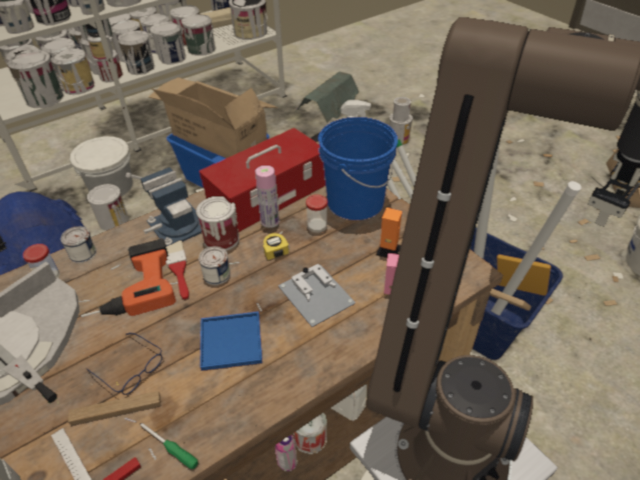

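View pics/top0.png

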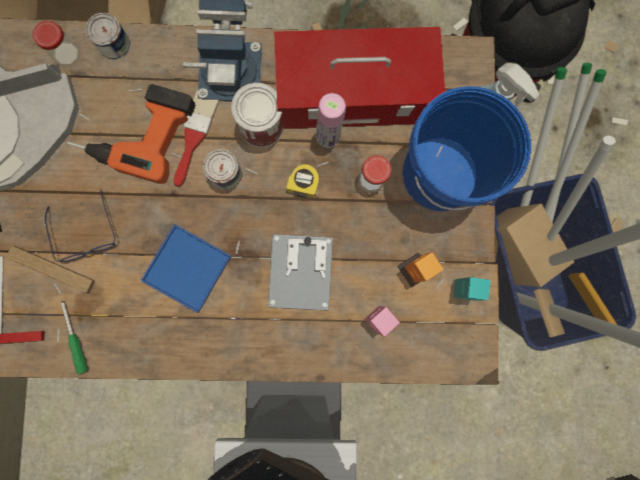

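The scene view shows the orange case at about (390,230) and the tray at (231,340). In the top view the case is at (424,267), the dock at (302,272) with rails near (306,256) and its mouth facing down (-x), and the tray at (187,268). The pink (382,321) and teal (472,289) covers are the look-alikes.

```bash
python3 - <<'E'
from h import *
s=snap('top'); im=s['image'][:,:,::-1].copy(); hsv=cv2.cvtColor(im,cv2.COLOR_BGR2HSV)
def big(m,box):
    x0,y0,x1,y1=box; mm=np.zeros_like(m); mm[y0:y1,x0:x1]=m[y0:y1,x0:x1]
    c=max(cv2.findContours(mm,cv2.RETR_EXTERNAL,cv2.CHAIN_APPROX_NONE)[0],key=cv2.contourArea); return c
def rect(c,z,name):
    P=np.array([ray(s,u,v,z)[:2] for u,v in c[:,0]],np.float32)*1000
    r=cv2.minAreaRect(P); print(name,np.round(r[0],1),np.round(r[1],1),round(r[2],1),'px',np.round(cv2.boxPoints(cv2.minAreaRect(c))).tolist())
rect(big(cv2.inRange(hsv,(100,120,40),(125,255,255)),(130,210,240,320)),.016,'tray')
rect(big(cv2.inRange(hsv,(0,0,110),(180,60,255)),(262,228,340,315)),.006,'plate')
bright=cv2.inRange(hsv,(5,150,215),(22,255,255)); rect(big(bright,(390,240,450,300)),.144,'covertop')
rect(big(cv2.inRange(hsv,(5,150,100),(22,255,255)),(390,240,450,300)),.144,'coverall')
a=cv2.resize(im[225:320,262:342],None,fx=5,fy=5,interpolation=cv2.INTER_CUBIC)
b=cv2.resize(im[240:300,390:460],None,fx=5.6,fy=5.6,interpolation=cv2.INTER_CUBIC)
o=np.zeros((475,800,3),np.uint8); o[:475,:400]=a; o[:336,400:792]=b; cv2.imwrite('pics/c1.png',o)
E
```

```text
tray [534.7 238.4] [148.3 146.5] 62.1 px [[141.0, 280.0], [173.0, 223.0], [230.0, 256.0], [198.0, 312.0]]
plate [533.6 -13.3] [161.  171.8] 88.5 px [[260.0, 307.0], [263.0, 233.0], [333.0, 236.0], [329.0, 310.0]]
covertop [ 544.2 -289.9] [39.1 39.4] 32.7 px [[416.0, 263.0], [432.0, 253.0], [442.0, 269.0], [426.0, 279.0]]
coverall [ 540. -279.] [49.4 65.2] 34.2 px [[404.0, 266.0], [430.0, 249.0], [443.0, 269.0], [418.0, 286.0]]
```

View pics/c1.png

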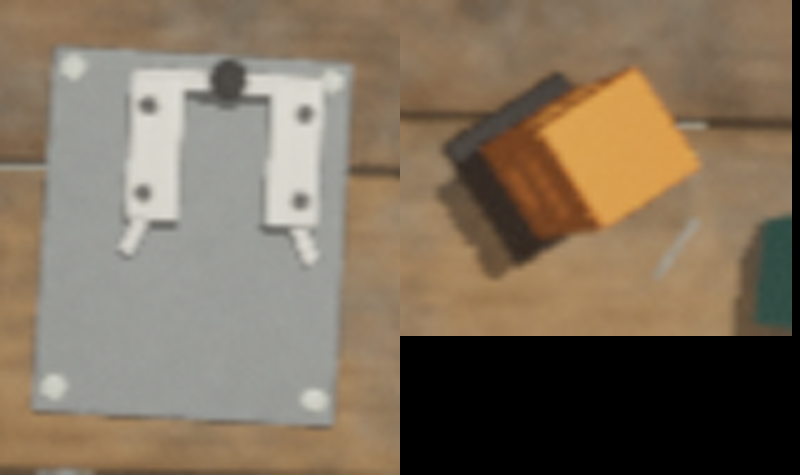

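The crop shows plate corners at about (57,47), (353,66), (333,426) and (33,409). The rails' inner mouth corners are at (178,220) and (264,226). The cover-top corners are at (635,66), (702,165), (601,229) and (536,135), and the foot shows three corners.

```bash
python3 - <<'E'
from h import *
s=snap('top')
A=lambda p,z:(ray(s,262+(p[0]+.5)/5-.5,225+(p[1]+.5)/5-.5,z)[:2]*1000)
B=lambda p,z:(ray(s,390+(p[0]-400+.5)/5.6-.5,240+(p[1]+.5)/5.6-.5,z)[:2]*1000)
pl=np.array([A(p,.006) for p in [(57,47),(353,66),(333,426),(33,409)]]);print('plate',pl.round(1),pl.mean(0))
for e in range(4): print(np.linalg.norm(pl[e]-pl[e-1]).round(1),end=' ')
d=(pl[0]+pl[1]-pl[2]-pl[3])/2; yaw=np.arctan2(d[1],d[0]); print('yaw',np.degrees(yaw))
R=np.array([[np.cos(yaw),-np.sin(yaw)],[np.sin(yaw),np.cos(yaw)]])
org=pl.mean(0)+R@[35,0]; print('dock',org)
for n,p in dict(ibl=(178,220),ibr=(264,226),itl=(184,90),itr=(270,97),obl=(124,220),obr=(318,226),otl=(133,72),otr=(323,78)).items(): print(n,(R.T@(A(p,.0245)-org)).round(1))
ct=np.array([B(p,.144) for p in [(635,66),(702,165),(601,229),(536,135)]]);print('top',ct.round(1),ct.mean(0))
for e in range(4):
    v=ct[e]-ct[e-1]; print(np.linalg.norm(v).round(1),np.degrees(np.arctan2(v[1],v[0])).round(1),end='; ')
ft=np.array([B(p,.008) for p in [(560,73),(445,150),(520,263)]]);print('\nfoot',ft.round(1),(ft[0]+ft[2])/2)
for e in (1,2):
    v=ft[e]-ft[e-1]; print(np.linalg.norm(v).round(1),np.degrees(np.arctan2(v[1],v[0])).round(1))
# scene-view estimate of cover axis
s=snap('scene'); im=s['image']
hsv=cv2.cvtColor(im,cv2.COLOR_RGB2HSV)
cv2.imwrite('pics/c2.png',cv2.resize(im[200:300,360:430,::-1],None,fx=6,fy=6,interpolation=cv2.INTER_CUBIC))
print(proj(s,[[*(ct.mean(0)/1000),.144],[*((ft[0]+ft[2])/2000),.144]]))
c=ctrl.get_obs();print(Ro.from_euler('xyz',c['orientation'],degrees=True).as_matrix().round(3))
E
```

```text
plate [[618.7  42.9]
 [613.4 -95.4]
 [446.3 -89.6]
 [451.   48.4]] [532.35143555 -23.4190217 ]
167.7 138.4 167.2 138.1 yaw -1.931073005642175
dock [567.33155863 -24.59842376]
ibl [-29.2   7.6]
ibr [-29.7 -31.7]
itl [30.5  8.6]
itr [ 29.6 -31. ]
obl [-30.7  32.2]
obr [-28.3 -56.3]
otl [37.4 32.4]
otr [ 39.8 -54.9]
top [[ 574.1 -295.2]
 [ 538.1 -320.1]
 [ 513.6 -282.5]
 [ 547.6 -258.4]] [ 543.35068156 -289.05408139]
45.4 -54.3; 43.8 -145.4; 44.8 123.1; 41.7 35.4; 
foot [[ 583.6 -297.4]
 [ 550.2 -249.3]
 [ 504.  -280.9]] [ 543.773978   -289.16821741]
58.6 124.8
55.9 -145.6
[[391.48421708 213.274106  ]
 [391.41404411 213.1751933 ]]
[[-0.    -0.972 -0.236]
 [ 0.001 -0.236  0.972]
 [-1.     0.     0.001]]
```

Case at (543,-289) mm, yaw about 35°. Dock at (567,-25), yaw -1.9°, with the rail middle at y = -12 mm. Next I'll check the neighbours and set up a delta helper.

```bash
cat >> h.py <<'E'
def go(x,y,z,jaw,o=None):
    """tool-frame delta to TCP x,y,z (m), tool down, jaw direction angle deg (mod 180)"""
    o=o or ctrl.get_obs(); R=Ro.from_euler('xyz',o['orientation'],degrees=True)
    a=np.radians(jaw); c=[]
    for b in (a,a+np.pi):
        zt=np.array([np.cos(b),np.sin(b),0]); xt=np.array([0,0,-1.]); G=Ro.from_matrix(np.array([xt,np.cross(zt,xt),zt]).T)
        c.append((R.inv()*G).as_rotvec(degrees=True))
    rv=min(c,key=np.linalg.norm); d=R.inv().apply(np.array([x,y,z])-o['tool_pos'])*100
    print('turn',rv.round(2),'shift',d.round(2))
E
python3 - <<'E'
from h import *
s=snap('top')
for n,p,z in [('pink',(382,318),.112),('pink low',(382,318),.144),('teal',(470,285),.112),('bucket rim near',(412,165),.25),('bucket rim',(440,205),.25),('bucket rim lo',(440,208),.1),('tape',(303,180),.03),('jar',(376,165),.099),('tin',(221,160),.077)]: print(n,ray(s,*p,z).round(3))
go(.5435,-.289,.22,125); go(.5435,-.289,.099,125)
E
```

```text
pink [ 0.434 -0.198  0.112]
pink low [ 0.435 -0.193  0.144]
teal [ 0.507 -0.386  0.112]
bucket rim near [ 0.727 -0.232  0.25 ]
bucket rim [ 0.652 -0.285  0.25 ]
bucket rim lo [ 0.674 -0.325  0.1  ]
tape [ 0.743 -0.024  0.03 ]
jar [ 0.766 -0.184  0.099]
tin [0.772 0.159 0.077]
turn [-21.38   0.03   0.  ] shift [ -1.4  -46.02  26.59]
turn [-21.38   0.03   0.  ] shift [ 10.7  -46.02  26.59]
```

```bash
python3 - <<'E'
from h import *
t=snap('top'); s=snap('scene')
def seg(s,box):
    h=cv2.cvtColor(s['image'],cv2.COLOR_RGB2HSV); m=cv2.inRange(h,(100,120,30),(125,255,255)); x0,y0,x1,y1=box
    mm=np.zeros_like(m); mm[y0:y1,x0:x1]=m[y0:y1,x0:x1]
    return max(cv2.findContours(mm,cv2.RETR_EXTERNAL,cv2.CHAIN_APPROX_NONE)[0],key=cv2.contourArea)[:,0]
a=seg(t,(395,80,535,215)); b=seg(s,(312,110,402,220))
print('top bbox',a.min(0),a.max(0),'scene',b.min(0),b.max(0))
# rim: scene left/right extremes & top ; compare rim circles at heights
for z in (.2,.25,.3,.35):
    P=np.array([ray(t,u,v,z)[:2] for u,v in a if v<165 and u>440],np.float32)
    c,r=cv2.minEnclosingCircle(P)
    th=np.linspace(0,2*np.pi,60); q=proj(s,np.c_[c[0]+r*np.cos(th),c[1]+r*np.sin(th),th*0+z])
    print(z,np.round(c,3),round(r,3),'scene ext',q.min(0).round(),q.max(0).round())
E
```

```text
top bbox [403  87] [530 209] scene [318 118] [397 219]
0.2 [ 0.82  -0.388] 0.112 scene ext [321. 118.] [395. 160.]
0.25 [ 0.803 -0.37 ] 0.106 scene ext [321. 109.] [393. 149.]
0.3 [ 0.785 -0.352] 0.1 scene ext [321. 100.] [392. 138.]
0.35 [ 0.767 -0.334] 0.095 scene ext [322.  90.] [391. 126.]
```

Call:
servo_tool --deltas '[[[-2,0,0],[-0.7,-3,1.75],8.76],[[-4,0,0],[-1.4,-6.5,3.75],8.76],[[-6,0,0],[-1.4,-10,5.8],8.76],[[-8,0,0],[-1.4,-14,8.1],8.76],[[-10,0,0],[-1.4,-18,10.4],8.76]]'

```text
clock: 0.9
tool_pos: [0.3103, -0.5113, 0.2202]
orientation: [-125.7, 90.0, -12.0]
force: [0.8, -0.3, 0.8]
opening: 0.0874
```

```bash
python3 -c "
from h import *
state(); go(.5435,-.289,.22,125)"
```

```text
{'clock': np.float64(0.9), 'tool_pos': array([ 0.3103, -0.5113,  0.2202]), 'orientation': array([-125.7222,   89.9835,  -12.0473]), 'force': array([ 0.7961, -0.2897,  0.8173]), 'opening': np.float64(0.0874), 'joint_pos': array([-4.00435e+01,  1.28482e+01, -8.21800e+00, -8.30000e-03,
       -6.89192e+01, -2.62787e+01])}
turn [-1.133e+01 -1.000e-02  1.000e-02] shift [ 3.000e-02 -3.028e+01  1.099e+01]
```

Call:
servo_tool --deltas '[[[-2,0,0],[0,-4.5,1.6],8.76],[[-4,0,0],[0,-9,3.3],8.76],[[-6,0,0],[0,-13.5,4.9],8.76],[[-8,0,0],[0,-18,6.5],8.76],[[-10,0,0],[0,-22.5,8.2],8.76]]'

```text
clock: 1.4
tool_pos: [0.4847, -0.3443, 0.2207]
orientation: [-144.0, 89.9, -20.3]
force: [-0.4, -1.5, 0.0]
opening: 0.0876
```

```bash
python3 -c "
from h import *
go(.5435,-.289,.19,125)"
```

```text
turn [-1.24 -0.05  0.03] shift [ 3.07 -7.95  1.33]
```

Call:
servo_tool --deltas '[[[-1.2,0,0],[0,-3.5,0.6],8.76],[[-1.2,0,0],[1,-6,1],8.76],[[-1.2,0,0],[3,-7.95,1.33],8.76],[[-1.2,0,0],[3,-7.95,1.33],8.76],[[-1.2,0,0],[3,-7.95,1.33],8.76]]'

```text
clock: 1.9
tool_pos: [0.5433, -0.2888, 0.1904]
orientation: [101.1, 90.0, -133.8]
force: [-0.3, -0.5, -0.0]
opening: 0.0878
```

```bash
python3 -c "
from h import *
go(.5435,-.289,.099,125)
t=snap('top');s=snap('scene')
o=np.zeros((480,800,3),np.uint8)
o[:,:400]=cv2.resize(t['image'][210:330,380:480,::-1],(400,480),interpolation=3)
o[:,400:]=cv2.resize(s['image'][170:290,350:450,::-1],(400,480),interpolation=3)
cv2.imwrite('pics/c3.png',o)"
```

```text
turn [ 0.02 -0.01 -0.03] shift [ 9.14 -0.01 -0.03]
```

View pics/c3.png

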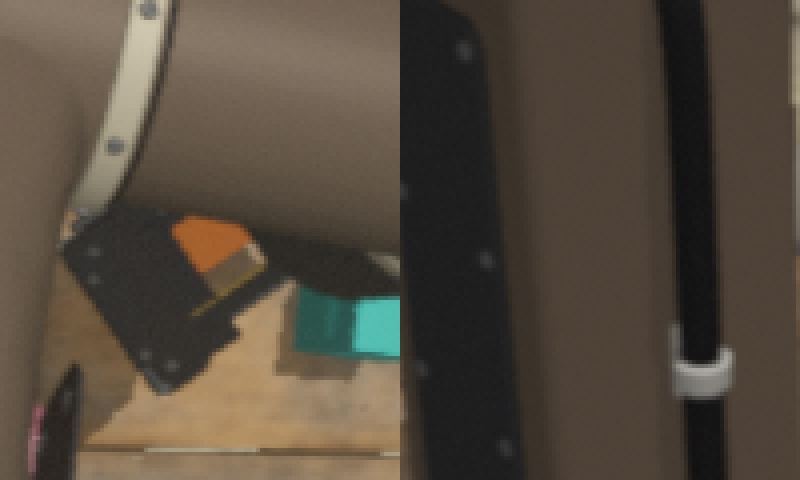

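The arm hides most of the case. What shows of the orange top at about (215,245) lies between the fingers, with the teal cover clear to the side. I'll descend.

Call:
servo_tool --deltas '[[[0,0,0],[2.5,0,0],8.76],[[0,0,0],[5,0,0],8.76],[[0,0,0],[7.5,0,0],8.76],[[0,0,0],[9.1,0,0],8.76],[[0,0,0],[9.1,0,0],8.76]]'

```text
clock: 2.5
tool_pos: [0.5417, -0.2903, 0.0991]
orientation: [57.3, 89.9, -177.8]
force: [1.0, 0.9, 0.3]
opening: 0.0876
```

Call:
servo_tool --deltas '[[[0,0,0],[0,0,0],5.2],[[0,0,0],[0,0,0],4.8],[[0,0,0],[0,0,0],4.0],[[0,0,0],[0,0,0],3.5],[[0,0,0],[0,0,0],3.5]]'

```text
clock: 3.0
tool_pos: [0.542, -0.2903, 0.0996]
orientation: [93.0, 90.0, -142.1]
force: [-0.5, -0.2, -0.4]
opening: 0.0529
```

Call:
servo_tool --deltas '[[[0,0,0],[0,0,0],3.0],[[0,0,0],[0,0,0],3.0],[[0,0,0],[0,0,0],3.0],[[0,0,0],[0,0,0],3.0],[[0,0,0],[0,0,0],3.0]]'

```text
clock: 3.5
tool_pos: [0.5422, -0.2903, 0.0998]
orientation: [150.9, 90.0, -84.2]
force: [-1.5, 0.9, 2.2]
opening: 0.0439
```

Gripped at 43.9 mm, which matches the 44 mm cover. Lifting.

Call:
servo_tool --deltas '[[[0,0,0],[-1,0,0],3.0],[[0,0,0],[-2.5,0,0],3.0],[[0,0,0],[-4.5,0,0],3.0],[[0,0,0],[-6,0,0],3.0],[[0,0,0],[-6,0,0],3.0]]'

```text
clock: 4.0
tool_pos: [0.5431, -0.2906, 0.162]
orientation: [-146.2, 89.8, -21.4]
force: [0.8, -0.1, -2.8]
opening: 0.0441
```

```bash
python3 -c "
from h import *
state(); go(.555,-.16,.165,88.1)
a=np.radians(-1.93);R=np.array([[np.cos(a),-np.sin(a)],[np.sin(a),np.cos(a)]])
for x in (-85,-70,0): print(x,R@[x,-11.7]+[567.3,-24.6])
"
```

```text
{'clock': np.float64(4.0), 'tool_pos': array([ 0.5431, -0.2906,  0.162 ]), 'orientation': array([-146.233 ,   89.8147,  -21.3575]), 'force': array([ 0.8257, -0.0803, -2.8169]), 'opening': np.float64(0.0441), 'joint_pos': array([-9.98000e+00,  1.67155e+01, -1.08702e+01,  4.13000e-02,
       -6.22327e+01, -4.51638e+01])}
turn [36.78 -0.12  0.15] shift [-0.31 -8.44 10.03]
-85 [481.95418062 -33.43069161]
-70 [496.9456714  -33.93586888]
0 [566.90596173 -36.29336281]
```

Call:
servo_tool --deltas '[[[6,0,0],[-0.3,-1,1.2],3.0],[[13,0,0],[-0.3,-2.8,3.2],3.0],[[20,0,0],[-0.3,-4.6,5.4],3.0],[[27,0,0],[-0.3,-6.5,7.6],3.0],[[34,0,0],[-0.3,-7.7,9.2],3.0]]'

```text
clock: 4.5
tool_pos: [0.5529, -0.1693, 0.1635]
orientation: [-108.9, 89.9, -18.3]
force: [0.4, -0.3, -3.8]
opening: 0.0437
```

```bash
python3 -c "
from h import *
state(); go(.482,-.0334,.165,88.1)"
```

```text
{'clock': np.float64(4.5), 'tool_pos': array([ 0.5529, -0.1693,  0.1635]), 'orientation': array([-108.8998,   89.9356,  -18.309 ]), 'force': array([ 0.3558, -0.3301, -3.8149]), 'opening': np.float64(0.0437), 'joint_pos': array([ 2.36070e+00,  1.32810e+01, -1.53894e+01,  2.59000e-02,
       -6.12693e+01, -9.17823e+01])}
turn [ 2.49 -0.02  0.06] shift [-0.16  6.95 13.67]
```

Call:
servo_tool --deltas '[[[0.8,0,0],[0,1.4,2.5],3.0],[[1.6,0,0],[0,3.4,6.5],3.0],[[2.5,0,0],[0,5.4,10.5],3.0],[[2.5,0,0],[-0.15,6.95,13.67],3.0],[[2.5,0,0],[-0.15,6.95,13.67],3.0]]'

```text
clock: 5.0
tool_pos: [0.4794, -0.0307, 0.1643]
orientation: [31.6, 90.0, 119.9]
force: [0.9, -0.4, -3.9]
opening: 0.0439
```

```bash
python3 -c "
from h import *
state(); go(.482,-.0334,.110,88.1)
t=snap('top');s=snap('scene')
o=np.zeros((480,800,3),np.uint8)
o[:,:400]=cv2.resize(t['image'][220:340,250:350,::-1],(400,480),interpolation=3)
o[:,400:]=cv2.resize(s['image'][220:340,260:360,::-1],(400,480),interpolation=3)
cv2.imwrite('pics/c4.png',o)"
```

```text
{'clock': np.float64(5.0), 'tool_pos': array([ 0.4794, -0.0307,  0.1643]), 'orientation': array([ 31.6449,  89.9531, 119.897 ]), 'force': array([ 0.8998, -0.4385, -3.8529]), 'opening': np.float64(0.0439), 'joint_pos': array([ 1.982590e+01,  3.980600e+00, -2.663540e+01, -5.360000e-02,
       -5.939220e+01, -1.115466e+02])}
turn [ 0.15  0.04 -0.02] shift [ 5.42 -0.27 -0.27]
```

View pics/c4.png

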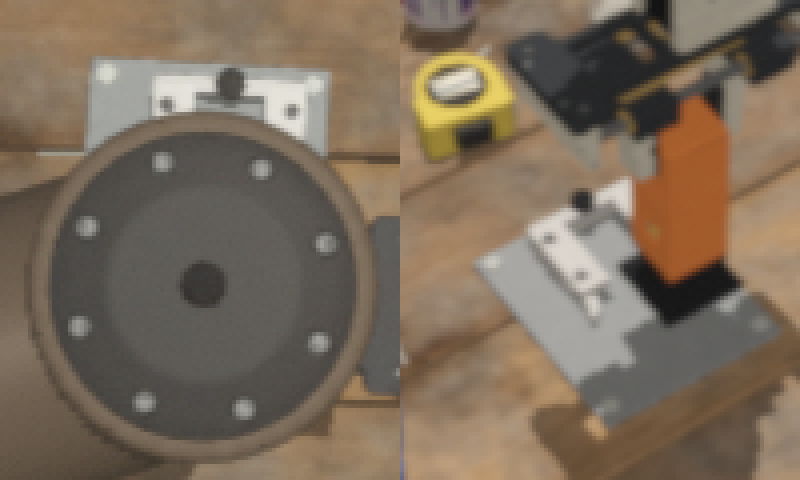

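The scene view shows the upright case over the apron, with visible foot corners at crop (622,262), (670,323) and (743,283). I'll check the offset in the hand from those.

```bash
python3 -c "
from h import *
s=snap('scene')
f=np.array([ray(s,260+(x-400+.5)/4-.5,220+(y+.5)/4-.5,.0725)[:2]*1000 for x,y in [(622,262),(670,320),(743,283)]])
print(f.round(1),(f[0]+f[2])/2,f[0]-f[1],f[2]-f[1]); state()
go(.482,-.0334,.110,88.1)"
```

```text
[[506.8  -5. ]
 [449.5  -1.5]
 [446.4 -57.1]] [476.61888178 -31.01560665] [57.30977998 -3.48973857] [ -3.04330279 -55.60985093]
{'clock': np.float64(5.15), 'tool_pos': array([ 0.4817, -0.0333,  0.1645]), 'orientation': array([-131.7626,   89.9628,  -43.6204]), 'force': array([ 0.3577, -0.2172, -4.2836]), 'opening': np.float64(0.0435), 'joint_pos': array([ 1.948320e+01,  4.177600e+00, -2.642160e+01,  3.850000e-02,
       -5.938400e+01, -1.113605e+02])}
turn [ 0.04 -0.02  0.03] shift [ 5.45 -0.02 -0.01]
```

Call:
servo_tool --deltas '[[[0,0,0],[1.8,0,0],3.0],[[0,0,0],[3.8,0,0],3.0],[[0,0,0],[5,0,0],3.0],[[0,0,0],[5.5,0,0],3.0],[[0,0,0],[5.6,0,0],3.0]]'

```text
clock: 5.65
tool_pos: [0.4815, -0.0341, 0.108]
orientation: [142.9, 89.9, -129.0]
force: [-1.1, -0.8, -3.6]
opening: 0.0442
```

Call:
servo_tool --deltas '[[[0,0,0],[0.05,0,0],3.0],[[0,0,0],[0.1,0,0],3.0],[[0,0,0],[0.15,0,0],3.0]]'

```text
clock: 5.95
tool_pos: [0.482, -0.0342, 0.1073]
orientation: [-179.1, 89.9, -91.0]
force: [-0.4, -1.4, -1.1]
opening: 0.0437
```

```bash
python3 -c "
from h import *
state(); go(.527,-.0349,.107,88.1);go(.5669,-.0363,.107,88.1)"
```

```text
{'clock': np.float64(5.95), 'tool_pos': array([ 0.482 , -0.0342,  0.1073]), 'orientation': array([-179.0735,   89.9139,  -90.9587]), 'force': array([-0.3585, -1.4077, -1.1367]), 'opening': np.float64(0.0437), 'joint_pos': array([ 1.94003e+01,  7.75340e+00, -3.08839e+01,  1.03300e-01,
       -5.13927e+01, -1.11350e+02])}
turn [ 0.01 -0.09  0.  ] shift [ 0.03 -4.5   0.08]
turn [ 0.01 -0.09  0.  ] shift [ 0.03 -8.49  0.07]
```

The weight has come off the wrist, so the foot is touching the plate. Sliding in gently.

Call:
servo_tool --deltas '[[[0,0,0],[0,-0.5,0],3.0],[[0,0,0],[0,-1,0],3.0],[[0,0,0],[0,-1.5,0],3.0],[[0,0,0],[0,-2.0,0.05],3.0],[[0,0,0],[0,-2.5,0.05],3.0]]'

```text
clock: 6.45
tool_pos: [0.5073, -0.0346, 0.1073]
orientation: [164.3, 89.9, -107.6]
force: [-5.0, 1.0, 8.6]
opening: 0.0439
```

Call:
servo_tool --deltas '[[[0,0,0],[0,-0.5,0],3.0],[[0,0,0],[0,-1,0],3.0],[[0,0,0],[0,-1.5,0],3.0],[[0,0,0],[0,-2.0,0],3.0],[[0,0,0],[0,-2.0,0],3.0]]'

```text
clock: 6.95
tool_pos: [0.5292, -0.0352, 0.1082]
orientation: [-136.5, 89.8, -48.4]
force: [-3.4, -0.4, 6.7]
opening: 0.0436
```

```bash
python3 -c "
from h import *
state(); go(.5669,-.0363,.107,88.1)"
```

```text
{'clock': np.float64(6.95), 'tool_pos': array([ 0.5292, -0.0352,  0.1082]), 'orientation': array([-136.503 ,   89.8482,  -48.3515]), 'force': array([-3.3644, -0.3986,  6.6516]), 'opening': np.float64(0.0436), 'joint_pos': array([  17.5044,   11.9633,  -25.3652,    0.1744,  -52.6095, -109.4587])}
turn [ 0.05 -0.11  0.1 ] shift [ 0.13 -3.77  0.01]
```

Call:
servo_tool --deltas '[[[0,0,0],[-0.05,-0.4,0],3.0],[[0,0,0],[-0.05,-0.9,0],3.0],[[0,0,0],[-0.05,-1.4,0],3.0],[[0,0,0],[-0.05,-1.9,0],3.0],[[0,0,0],[-0.05,-2.4,0],3.0]]'

```text
clock: 7.45
tool_pos: [0.5532, -0.0361, 0.1084]
orientation: [-161.5, 89.9, -73.3]
force: [-4.1, -0.2, -1.2]
opening: 0.044
```

Call:
servo_tool --deltas '[[[0,0,0],[0,-0.3,0],3.0],[[0,0,0],[0,-0.6,0],3.0],[[0,0,0],[0,-0.9,0],3.0]]'

```text
clock: 7.75
tool_pos: [0.5608, -0.0365, 0.1075]
orientation: [131.1, 89.8, -140.8]
force: [-6.9, 1.2, -0.8]
opening: 0.0439
```

```bash
python3 -c "
from h import *
state(); go(.5669,-.0363,.107,88.1)"
```

```text
{'clock': np.float64(7.75), 'tool_pos': array([ 0.5608, -0.0365,  0.1075]), 'orientation': array([ 131.0911,   89.8097, -140.805 ]), 'force': array([-6.8749,  1.1756, -0.7943]), 'opening': np.float64(0.0439), 'joint_pos': array([ 1.629080e+01,  1.496590e+01, -2.130740e+01,  9.170000e-02,
       -5.390200e+01, -1.082409e+02])}
turn [ 0.   -0.13 -0.14] shift [ 0.05 -0.61  0.04]
```

Smooth with low forces. I'll advance in small steps until the stop is felt.

Call:
servo_tool --deltas '[[[0,0,0],[0,-0.2,0],3.0],[[0,0,0],[0,-0.4,0],3.0],[[0,0,0],[0,-0.6,0],3.0]]'

```text
clock: 8.05
tool_pos: [0.5652, -0.0367, 0.1068]
orientation: [111.1, 89.6, -160.8]
force: [-8.8, 1.3, 1.1]
opening: 0.0439
```

Call:
servo_tool --deltas '[[[0,0,0],[0,-0.15,0],3.0],[[0,0,0],[0,-0.3,0],3.0],[[0,0,0],[0,-0.4,0],3.0]]'

```text
clock: 8.35
tool_pos: [0.5676, -0.0368, 0.1063]
orientation: [104.3, 89.5, -167.6]
force: [-8.8, 1.9, 3.6]
opening: 0.0439
```

```bash
python3 -c "
from h import *
state(); go(.5669,-.0363,.107,88.1)"
```

```text
{'clock': np.float64(8.35), 'tool_pos': array([ 0.5676, -0.0368,  0.1063]), 'orientation': array([ 104.3435,   89.4637, -167.602 ]), 'force': array([-8.774 ,  1.8884,  3.5691]), 'opening': np.float64(0.0439), 'joint_pos': array([ 1.597130e+01,  1.586180e+01, -2.015860e+01, -4.100000e-02,
       -5.451500e+01, -1.078928e+02])}
turn [-0.05 -0.13 -0.52] shift [-0.07  0.07  0.05]
```

Call:
servo_tool --deltas '[[[0,0,-0.3],[0,-0.15,0],3.0],[[0,0,-0.5],[-0.03,-0.3,0],3.0],[[0,0,-0.5],[-0.03,-0.45,0],3.0]]'

```text
clock: 8.65
tool_pos: [0.5699, -0.0369, 0.1059]
orientation: [118.2, 89.7, -153.7]
force: [-10.6, 1.9, 2.3]
opening: 0.0436
```

```bash
python3 -c "
from h import *
state(); go(.5669,-.0363,.107,88.1)
s=snap('scene')
cv2.imwrite('pics/c5.png',cv2.resize(s['image'][220:340,260:360,::-1],None,fx=5,fy=5,interpolation=3))"
```

```text
{'clock': np.float64(8.65), 'tool_pos': array([ 0.5699, -0.0369,  0.1059]), 'orientation': array([ 118.2461,   89.7189, -153.7294]), 'force': array([-10.5541,   1.8985,   2.2876]), 'opening': np.float64(0.0436), 'joint_pos': array([ 1.595340e+01,  1.592290e+01, -2.017650e+01,  6.210000e-02,
       -5.417720e+01, -1.079654e+02])}
turn [-0.08 -0.13 -0.25] shift [-0.11  0.31  0.05]
```

View pics/c5.png

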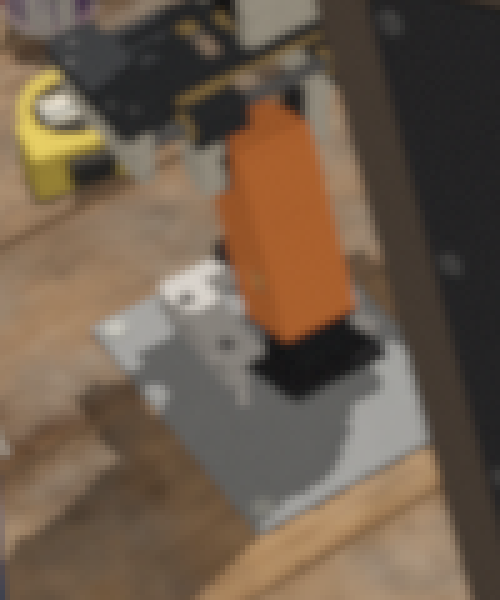

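The picture shows the case leaning. The foot, with corners at about (250,362), (297,400) and (385,352), is stuck in front of the rails while the cover top has moved on. I'll measure this and back out.

```bash
python3 -c "
from h import *
s=snap('scene')
q=lambda x,y,z:ray(s,260+(x+.5)/5-.5,220+(y+.5)/5-.5,z)*1000
a=np.radians(-1.93);R=np.array([[np.cos(a),-np.sin(a)],[np.sin(a),np.cos(a)]])
for p in [(250,362),(297,398),(385,352)]: 
  w=q(*p,.014)[:2]; print(p,w.round(1),(R.T@(w-[567.3,-24.6])).round(1))
for p in [(160,275),(245,400),(265,535),(95,330),(430,445),(280,340),(355,305)]: 
  w=q(*p,.0245 if p[0] in(160,245) else .006 if p[0] in (265,95,430) else .04)[:2]; print(p,w.round(1),(R.T@(w-[567.3,-24.6])).round(1))
"
```

```text
(250, 362) [537.8  -7.1] [-30.1  16.5]
(297, 398) [502.4 -13. ] [-65.2   9.4]
(385, 352) [500.3 -70. ] [-65.4 -47.6]
(160, 275) [611.    1.9] [42.7 28. ]
(245, 400) [510.4  14.8] [-58.1  37.4]
(265, 535) [444.   49.1] [-125.7   69.5]
(95, 330) [612.8  44.7] [43.1 70.8]
(430, 445) [440.4 -54.7] [-125.8  -34.3]
(280, 340) [522.4 -16.7] [-45.2   6.4]
(355, 305) [518.7 -63.4] [-47.3 -40.4]
```

```bash
python3 -c "
from h import *
s=snap('scene'); o=ctrl.get_obs(); g=np.array(o['tool_pos'])+[0,0,.019]
for th in np.arange(0,.6,.05):
  v=Ro.from_euler('zy',[0,0]).apply([0,0,0])
  P=[Ro.from_euler('z',-1.93,degrees=True).apply(Ro.from_euler('y',th).apply(p))+g for p in ([-.022,.022,-.086],[-.022,-.022,-.086],[-.03,.03,-.11],[-.03,-.03,-.11],[-.022,.022,.026])]
  print(round(th,2),((proj(s,P)-[260,220])*5).round().astype(int).tolist())
"
```

```text
0.0 [[246, 311], [314, 277], [243, 356], [335, 309], [239, 165]]
0.05 [[250, 315], [318, 280], [248, 361], [340, 313], [238, 162]]
0.1 [[254, 318], [323, 283], [253, 365], [346, 317], [236, 159]]
0.15 [[258, 321], [327, 286], [259, 368], [351, 320], [235, 156]]
0.2 [[262, 323], [331, 288], [264, 371], [357, 323], [233, 154]]
0.25 [[266, 325], [335, 290], [269, 374], [362, 326], [231, 151]]
0.3 [[270, 327], [339, 292], [274, 376], [367, 328], [230, 148]]
0.35 [[274, 328], [343, 293], [279, 378], [372, 329], [228, 145]]
0.4 [[278, 330], [347, 294], [283, 380], [377, 331], [226, 143]]
0.45 [[281, 330], [351, 295], [288, 381], [382, 331], [225, 140]]
0.5 [[285, 330], [354, 295], [292, 381], [386, 332], [223, 138]]
0.55 [[288, 330], [357, 295], [296, 381], [391, 331], [221, 135]]
```

The case leans about 0.4 rad forward in the grip because the foot stuck while the pads pivoted. I'll back off and rise a little, turning the tool to right it.

Call:
servo_tool --deltas '[[[0,0,-1],[-0.1,0.8,0],3.0],[[0,0,-3],[-0.3,1.6,0],3.0],[[0,0,-6],[-0.4,2.6,0],3.0],[[0,0,-9],[-0.4,3.6,0],3.0],[[0,0,-12],[-0.4,4.6,0],3.0]]'

```text
clock: 9.3
tool_pos: [0.525, -0.0347, 0.1103]
orientation: [-90.3, 78.0, -2.2]
force: [0.0, -0.0, -4.5]
opening: 0.044
```

```bash
python3 -c "
from h import *
state(); go(.5669,-.0363,.107,88.1)
s=snap('scene')
cv2.imwrite('pics/c6.png',cv2.resize(s['image'][220:340,260:360,::-1],None,fx=5,fy=5,interpolation=3))"
```

```text
{'clock': np.float64(9.3), 'tool_pos': array([ 0.525 , -0.0347,  0.1103]), 'orientation': array([-90.2978,  78.02  ,  -2.2437]), 'force': array([ 2.0900e-02, -3.2000e-03, -4.5374e+00]), 'opening': np.float64(0.044), 'joint_pos': array([  21.2761,    4.3082,  -39.0579,    8.1215,  -35.8977, -119.3579])}
turn [-0.05 -0.07 11.98] shift [ 1.19 -4.03 -0.01]
```

View pics/c6.png

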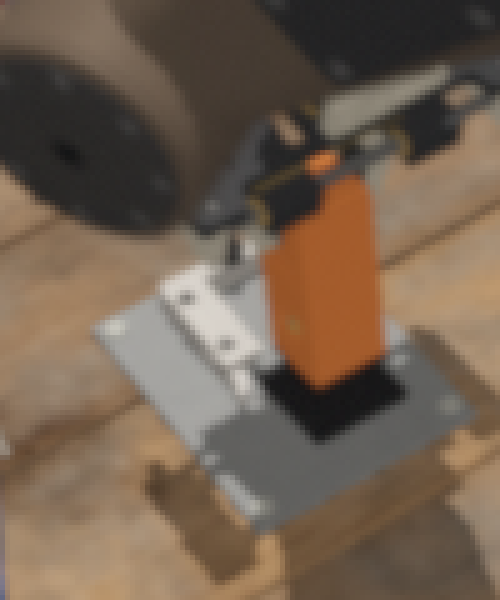

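The case now hangs free and nearly upright. Foot corners are at about (320,440) and (407,393), and the cover's bottom corners at (320,390) and (385,358). I'll compare with predictions for the remaining lean.

```bash
python3 -c "
from h import *
s=snap('scene'); o=ctrl.get_obs(); T=Ro.from_euler('xyz',o['orientation'],degrees=True); g=np.array(o['tool_pos'])-T.apply([.019,0,0])
print(g)
for th in np.arange(-.1,.35,.05):
  P=[Ro.from_euler('z',-1.93,degrees=True).apply(Ro.from_euler('y',th).apply(p))+g for p in ([-.022,.022,-.086],[-.022,-.022,-.086],[-.03,.03,-.11],[-.03,-.03,-.11],[-.022,-.022,0.026])]
  print(round(th,2),((proj(s,P)-[260,220])*5).round().astype(int).tolist())
"
```

```text
[ 0.51854685 -0.03521008  0.12867079]
-0.1 [[290, 359], [359, 324], [284, 403], [377, 354], [372, 191]]
-0.05 [[294, 364], [363, 328], [290, 408], [383, 359], [370, 188]]
0.0 [[299, 368], [368, 332], [295, 413], [389, 364], [369, 185]]
0.05 [[304, 371], [373, 335], [301, 418], [395, 368], [367, 182]]
0.1 [[308, 375], [377, 338], [307, 422], [401, 372], [366, 179]]
0.15 [[312, 378], [382, 341], [312, 426], [406, 376], [364, 176]]
0.2 [[317, 380], [386, 344], [318, 430], [412, 379], [362, 173]]
0.25 [[321, 383], [391, 346], [323, 433], [418, 382], [361, 170]]
0.3 [[325, 385], [395, 348], [328, 435], [423, 385], [359, 167]]
```

Call:
servo_tool --deltas '[[[0,0,-2],[-0.8,0.4,0],3.0],[[0,0,-4],[-1.5,1.2,0],3.0],[[0,0,-7],[-1.9,2.0,0],3.0],[[0,0,-10],[-1.9,2.8,0],3.0],[[0,0,-11],[-1.9,3.27,0],3.0]]'

```text
clock: 9.9
tool_pos: [0.4889, -0.0339, 0.1256]
orientation: [-89.6, 67.2, -1.6]
force: [-1.3, -4.0, -6.2]
opening: 0.0435
```

```bash
python3 -c "
from h import *
state(); 
o=ctrl.get_obs(); T=Ro.from_euler('xyz',o['orientation'],degrees=True); print(T.inv().apply([0,0,-1]))
s=snap('scene')
cv2.imwrite('pics/c7.png',cv2.resize(s['image'][220:340,260:360,::-1],None,fx=5,fy=5,interpolation=3))"
```

```text
{'clock': np.float64(9.9), 'tool_pos': array([ 0.4889, -0.0339,  0.1256]), 'orientation': array([-89.6347,  67.1526,  -1.5566]), 'force': array([-1.2865, -3.9932, -6.2103]), 'opening': np.float64(0.0435), 'joint_pos': array([  24.7206,   -6.8785,  -58.2818,   29.5841,  -20.376 , -142.8522])}
[ 0.92154232  0.38827003 -0.00247537]
```

View pics/c7.png

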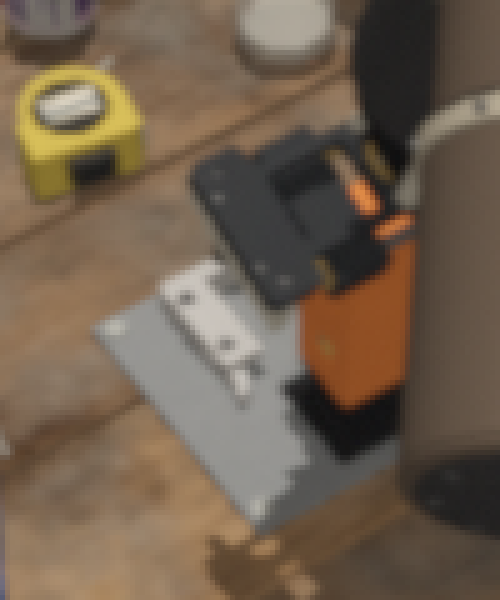

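The third joint is on its limit, so I'll ease forward and lower to set the case down.

Call:
servo_tool --deltas '[[[0,0,1],[0.2,-0.5,0],3.0],[[0,0,2],[0.4,-1.0,0],3.0],[[0,0,3],[0.9,-1.1,0],3.0],[[0,0,3],[1.4,-1.0,0],3.0],[[0,0,3],[1.6,-0.95,0],3.0]]'

```text
clock: 10.45
tool_pos: [0.5054, -0.0339, 0.1151]
orientation: [-89.5, 70.1, -1.4]
force: [-1.4, 0.4, -4.6]
opening: 0.0439
```

```bash
python3 -c "
from h import *
state()"
```

```text
{'clock': np.float64(10.45), 'tool_pos': array([ 0.5054, -0.0339,  0.1151]), 'orientation': array([-89.5482,  70.0557,  -1.4121]), 'force': array([-1.4496,  0.3543, -4.556 ]), 'opening': np.float64(0.0439), 'joint_pos': array([  23.9826,   -2.542 ,  -52.658 ,   21.7684,  -23.2316, -134.6514])}
```

Call:
servo_tool --deltas '[[[0,0,0],[0.2,0.07,0],3.0],[[0,0,0],[0.4,0.14,0],3.0],[[0,0,0],[0.5,0.18,0],3.0]]'

```text
clock: 10.75
tool_pos: [0.5051, -0.0342, 0.1097]
orientation: [-89.6, 70.1, -1.5]
force: [-0.3, -2.0, -1.0]
opening: 0.0438
```

Call:
servo_tool --deltas '[[[0,0,0],[0.1,0.03,0],3.0],[[0,0,0],[0.2,0.07,0],3.0],[[0,0,0],[0.3,0.1,0],3.0]]'

```text
clock: 11.05
tool_pos: [0.5062, -0.0342, 0.1079]
orientation: [-89.6, 69.9, -1.5]
force: [-8.1, -2.6, 18.2]
opening: 0.044
```

```bash
python3 -c "
from h import *
state()
s=snap('scene')
cv2.imwrite('pics/c8.png',cv2.resize(s['image'][220:340,260:360,::-1],None,fx=5,fy=5,interpolation=3))"
```

```text
{'clock': np.float64(11.05), 'tool_pos': array([ 0.5062, -0.0342,  0.1079]), 'orientation': array([-89.6484,  69.9266,  -1.477 ]), 'force': array([-8.0764, -2.5704, 18.2258]), 'opening': np.float64(0.044), 'joint_pos': array([  23.5773,   -1.8648,  -53.8154,   23.5143,  -21.3646, -136.1144])}
```

View pics/c8.png

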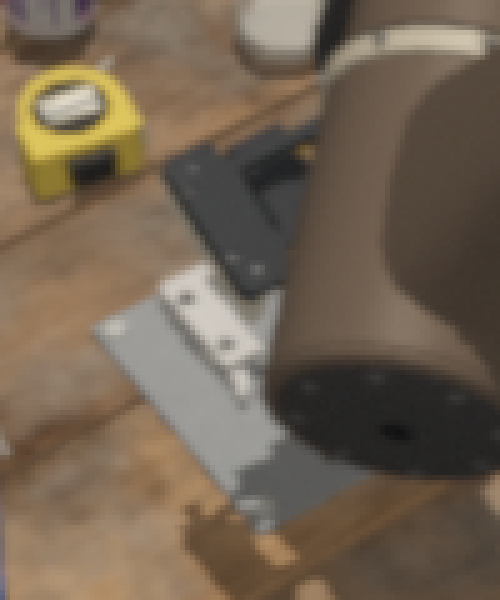

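The case is hidden by the arm, but the contact force and grip height (0.126 m) fit a foot flat on the plate. I'll relieve the pressure, open, rise, and straighten for a fresh grip.

Call:
servo_tool --deltas '[[[0,0,0],[-0.1,-0.03,0],3.0],[[0,0,0],[-0.15,-0.05,0],3.0],[[0,0,0],[-0.15,-0.05,0],5],[[0,0,0],[-0.15,-0.05,0],6.5],[[0,0,0],[-0.15,-0.05,0],8.76]]'

```text
clock: 11.6
tool_pos: [0.5066, -0.0338, 0.1098]
orientation: [-89.6, 69.9, -1.4]
force: [0.2, -1.3, -0.2]
opening: 0.0609
```

Call:
servo_tool --deltas '[[[0,0,0],[0,0,0],8.76],[[0,0,0],[0,0,0],8.76],[[0,0,0],[0,0,0],8.76],[[0,0,0],[0,0,0],8.76],[[0,0,0],[0,0,0],8.76]]'

```text
clock: 12.1
tool_pos: [0.5066, -0.0338, 0.1098]
orientation: [-89.6, 69.9, -1.4]
force: [0.3, -0.5, 0.2]
opening: 0.0878
```

Call:
servo_tool --deltas '[[[0,0,0],[-2,-0.7,0],8.76],[[0,0,0],[-4,-1.4,0],8.76],[[0,0,0],[-6,-2.1,0],8.76],[[0,0,0],[-8,-2.8,0],8.76],[[0,0,5],[-9,-3.1,0],8.76]]'

```text
clock: 12.6
tool_pos: [0.5022, -0.0345, 0.2058]
orientation: [-89.3, 74.9, -1.0]
force: [0.6, -0.3, 0.6]
opening: 0.0875
```

```bash
python3 -c "
from h import *
state(); go(.5,-.034,.22,88.1)"
```

```text
{'clock': np.float64(12.6), 'tool_pos': array([ 0.5022, -0.0345,  0.2058]), 'orientation': array([-89.299 ,  74.8988,  -1.0482]), 'force': array([ 0.596 , -0.2812,  0.6043]), 'opening': np.float64(0.0875), 'joint_pos': array([  23.65  ,   -6.1284,  -36.0665,    8.615 ,  -46.6117, -120.5852])}
turn [ 0.15  0.2  15.1 ] shift [-1.43 -0.16  0.04]
```

Call:
servo_tool --deltas '[[[0,0,4],[-2,-0.5,0],8.76],[[0,0,8],[-3.5,-1.5,-3],8.76],[[0,0,12],[-3.5,-3,-7],8.76],[[0,0,15.1],[-3.5,-4,-12],8.76],[[0,0,15.1],[-3.5,-5,-17],8.76]]'

```text
clock: 13.1
tool_pos: [0.5373, -0.2055, 0.2512]
orientation: [36.8, 89.7, 125.2]
force: [1.3, 1.0, -0.1]
opening: 0.0876
```

```bash
python3 -c "
from h import *
state()
t=snap('top');s=snap('scene')
o=np.zeros((480,800,3),np.uint8)
o[:,:400]=cv2.resize(t['image'][225:345,250:350,::-1],(400,480),interpolation=3)
o[:,400:]=cv2.resize(s['image'][220:340,260:360,::-1],(400,480),interpolation=3)
cv2.imwrite('pics/c9.png',o)"
```

```text
{'clock': np.float64(13.1), 'tool_pos': array([ 0.5373, -0.2055,  0.2512]), 'orientation': array([ 36.8372,  89.7391, 125.1606]), 'force': array([ 1.3131,  1.0144, -0.1367]), 'opening': np.float64(0.0876), 'joint_pos': array([ -1.6103,   9.8232,  -7.9162,  -0.2193, -72.4169, -89.9998])}
```

View pics/c9.png

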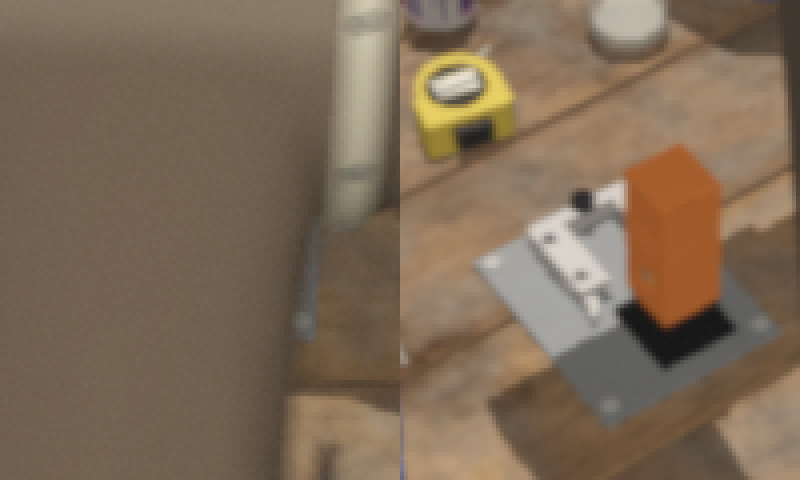

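The case stands upright on the apron. Foot corners are at crop (617,308), (668,367), (736,325) and cover-top corners at (674,145), (721,182), (668,212), (628,170). The rail's inner mouth end is near (612,290).

```bash
python3 -c "
from h import *
s=snap('scene')
a=np.radians(-1.93);R=np.array([[np.cos(a),-np.sin(a)],[np.sin(a),np.cos(a)]])
W=lambda p,z:ray(s,260+(p[0]-400+.5)/4-.5,220+(p[1]+.5)/4-.5,z)[:2]*1000
D=lambda w:(R.T@(w-[567.3,-24.6])).round(1)
def show(n,ps,z):
  w=np.array([W(p,z) for p in ps]); print(n,w.round(1).tolist(),[D(q).tolist() for q in w]); return w
f=show('foot',[(617,308),(668,367),(736,325)],.014); c=(f[0]+f[2])/2; print('c',c,D(c))
t=show('top',[(674,145),(721,182),(668,212),(628,170)],.150); c=t.mean(0); print('c',c,D(c))
show('plate',[(475,262),(612,427),(785,335)],.006)
show('rail outer',[(529,225),(590,297)],.0245);show('flare tip',[(597,325)],.02)
"
```

```text
foot [[517.8, -7.1], [457.4, -5.2], [459.1, -62.3]] [[-50.1, 15.8], [-110.5, 15.6], [-106.8, -41.3]]
c [488.45308049 -34.71654119] [-78.5 -12.8]
top [[511.1, -50.1], [468.0, -54.7], [467.3, -13.5], [510.6, -14.2]] [[-55.4, -27.4], [-98.2, -33.5], [-100.3, 7.7], [-57.0, 8.4]]
c [489.25282982 -33.15585079] [-77.7 -11.2]
plate [[614.6, 44.3], [444.5, 48.7], [438.2, -87.4]] [[44.9, 70.4], [-125.2, 69.1], [-126.9, -67.1]]
rail outer [[606.6, 3.9], [528.9, 6.7]] [[38.3, 29.8], [-39.4, 30.0]]
flare tip [[509.6, 14.7]] [[-59.0, 37.3]]
```

```bash
python3 -c "
from h import *
go(.491,-.0345,.20,88.07)"
```

```text
turn [-0.07  0.18 -0.13] shift [ 5.13  5.07 17.03]
```

Call:
servo_tool --deltas '[[[0,0,0],[0,1.2,4],8.76],[[0,0.1,-0.1],[0.5,2.5,8.5],8.76],[[0,0.2,-0.1],[2,4,13.5],8.76],[[0,0.2,-0.1],[3.5,5.07,17.03],8.76],[[0,0.2,-0.1],[5,5.07,17.03],8.76]]'

```text
clock: 13.75
tool_pos: [0.4896, -0.0303, 0.2013]
orientation: [-42.7, 89.9, 45.6]
force: [0.4, 0.5, 0.3]
opening: 0.0873
```

```bash
python3 -c "
from h import *
state();go(.491,-.0345,.098,88.07)"
```

```text
{'clock': np.float64(13.75), 'tool_pos': array([ 0.4896, -0.0303,  0.2013]), 'orientation': array([-42.6941,  89.9112,  45.5904]), 'force': array([0.3717, 0.4725, 0.3478]), 'opening': np.float64(0.0873), 'joint_pos': array([ 1.944530e+01,  3.115900e+00, -2.238840e+01, -4.340000e-02,
       -6.441590e+01, -1.111422e+02])}
turn [0.21 0.07 0.06] shift [10.33 -0.14 -0.43]
```

Call:
servo_tool --deltas '[[[0.2,0,0],[1,-0.1,-0.4],8.76],[[0.2,0,0],[3.5,-0.14,-0.43],8.76],[[0.2,0,0],[6.5,-0.14,-0.43],8.76],[[0.2,0,0],[9,-0.14,-0.43],8.76],[[0.2,0,0],[10.3,-0.14,-0.43],8.76]]'

```text
clock: 14.25
tool_pos: [0.4897, -0.0351, 0.0963]
orientation: [65.3, 89.9, 153.3]
force: [-0.4, 0.3, 0.1]
opening: 0.0876
```

Call:
servo_tool --deltas '[[[0,0,0],[0,0,0],5.2],[[0,0,0],[0,0,0],4.8],[[0,0,0],[0,0,0],4.0],[[0,0,0],[0,0,0],3.5],[[0,0,0],[0,0,0],3.0]]'

```text
clock: 14.75
tool_pos: [0.4902, -0.035, 0.097]
orientation: [-1.9, 89.9, 86.1]
force: [0.3, -0.6, -0.6]
opening: 0.0532
```

Call:
servo_tool --deltas '[[[0,0,0],[0,0,0],3.0],[[0,0,0],[0,0,0],3.0],[[0,0,0],[0,0,0],3.0],[[0,0,0],[0,0,0],3.0],[[0,0,0],[0,0,0],3.0]]'

```text
clock: 15.25
tool_pos: [0.4905, -0.0349, 0.0974]
orientation: [-31.8, 89.9, 56.2]
force: [-2.1, 1.1, 5.9]
opening: 0.0436
```

```bash
python3 -c "
from h import *
state();go(.491,-.0345,.099,88.07)"
```

```text
{'clock': np.float64(15.25), 'tool_pos': array([ 0.4905, -0.0349,  0.0974]), 'orientation': array([-31.8376,  89.9241,  56.2094]), 'force': array([-2.099 ,  1.1143,  5.9194]), 'opening': np.float64(0.0436), 'joint_pos': array([ 1.884430e+01,  9.220400e+00, -3.055780e+01, -6.000000e-02,
       -5.016150e+01, -1.107588e+02])}
turn [-0.02  0.06  0.04] shift [-0.16 -0.04  0.04]
```

Call:
servo_tool --deltas '[[[0,0,0],[-0.1,0,0],3.0],[[0,0,0],[-0.18,0,0],3.0],[[0,0,0],[-0.18,0,0],3.0],[[0,0,0],[-0.18,0,0],3.0]]'

```text
clock: 15.65
tool_pos: [0.4902, -0.035, 0.0989]
orientation: [3.0, 89.9, 91.1]
force: [-0.3, -0.5, -2.4]
opening: 0.0439
```

Call:
servo_tool --deltas '[[[0,0,0],[0,-0.3,0],3.0],[[0,0,0],[0,-0.6,0],3.0],[[0,0,0],[0,-0.9,0],3.0]]'

```text
clock: 15.95
tool_pos: [0.4988, -0.0355, 0.0986]
orientation: [60.6, 89.9, 148.6]
force: [-1.2, -0.5, -2.0]
opening: 0.0439
```

```bash
python3 -c "
from h import *
o=state();print(o['moment']);go(.5669,-.0363,.099,88.07)"
```

```text
{'clock': np.float64(15.95), 'tool_pos': array([ 0.4988, -0.0355,  0.0986]), 'orientation': array([ 60.5602,  89.9147, 148.5916]), 'force': array([-1.1685, -0.492 , -2.0383]), 'opening': np.float64(0.0439), 'joint_pos': array([ 1.843040e+01,  9.971300e+00, -2.939170e+01, -8.420000e-02,
       -5.069200e+01, -1.103457e+02])}
[-0.1394459   0.2910342   0.00585169]
turn [-0.04  0.04 -0.07] shift [-0.05 -6.81  0.15]
```

Call:
servo_tool --deltas '[[[0,0,0],[-0.06,-0.2,0],3.0],[[0,0,0],[-0.06,-0.4,0],3.0],[[0,0,0],[-0.06,-0.6,0],3.0]]'

```text
clock: 16.25
tool_pos: [0.5052, -0.0356, 0.0992]
orientation: [54.5, 89.9, 142.5]
force: [-1.7, 0.4, -1.4]
opening: 0.0441
```

Call:
servo_tool --deltas '[[[0,0,0],[0,-0.2,0],3.0],[[0,0,0],[0,-0.4,0],3.0],[[0,0,0],[0,-0.6,0],3.0]]'

```text
clock: 16.55
tool_pos: [0.5113, -0.0358, 0.0991]
orientation: [52.7, 89.9, 140.8]
force: [0.2, -0.2, -2.5]
opening: 0.0437
```

```bash
python3 -c "
from h import *
o=state();print(o['moment']);go(.5669,-.0363,.099,88.07)"
```

```text
{'clock': np.float64(16.55), 'tool_pos': array([ 0.5113, -0.0358,  0.0991]), 'orientation': array([ 52.7433,  89.9205, 140.7703]), 'force': array([ 0.1847, -0.215 , -2.5116]), 'opening': np.float64(0.0437), 'joint_pos': array([ 1.791080e+01,  1.106370e+01, -2.788130e+01, -8.590000e-02,
       -5.109820e+01, -1.098298e+02])}
[-0.04706522  0.16515047 -0.00827188]
turn [-0.04  0.05 -0.06] shift [ 0.01 -5.56  0.14]
```

Call:
servo_tool --deltas '[[[0,0,0],[-0.02,-0.2,0],3.0],[[0,0,0],[-0.02,-0.4,0],3.0],[[0,0,0],[-0.02,-0.6,0],3.0]]'

```text
clock: 16.85
tool_pos: [0.5175, -0.0361, 0.0993]
orientation: [55.9, 89.9, 143.9]
force: [-0.3, -0.7, -3.9]
opening: 0.044
```

Call:
servo_tool --deltas '[[[0,0,0],[0,-0.2,0],3.0],[[0,0,0],[0,-0.4,0],3.0],[[0,0,0],[0,-0.6,0],3.0]]'

```text
clock: 17.15
tool_pos: [0.5237, -0.0363, 0.0993]
orientation: [55.4, 89.9, 143.5]
force: [0.1, -0.6, -4.0]
opening: 0.0446
```

```bash
python3 -c "
from h import *
o=state();print(o['moment']);go(.5669,-.0363,.099,88.07)
s=snap('scene');cv2.imwrite('pics/c10.png',cv2.resize(s['image'][220:340,260:360,::-1],None,fx=5,fy=5,interpolation=3))"
```

```text
{'clock': np.float64(17.15), 'tool_pos': array([ 0.5237, -0.0363,  0.0993]), 'orientation': array([ 55.4477,  89.9197, 143.4743]), 'force': array([ 0.1432, -0.6466, -4.0107]), 'opening': np.float64(0.0446), 'joint_pos': array([ 1.741740e+01,  1.216270e+01, -2.639040e+01, -8.290000e-02,
       -5.149410e+01, -1.093392e+02])}
[-0.00587097 -0.05294712  0.01708754]
turn [-0.04  0.05 -0.07] shift [ 0.03 -4.32  0.15]
```

Free hanging with no drag, so it's gliding in. Continuing.

Call:
servo_tool --deltas '[[[0,0,0],[0,-0.25,0.02],3.0],[[0,0,0],[0,-0.5,0.04],3.0],[[0,0,0],[0,-0.75,0.05],3.0],[[0,0,0],[0,-1.0,0.05],3.0]]'

```text
clock: 17.6
tool_pos: [0.5343, -0.036, 0.0993]
orientation: [46.0, 89.9, 134.0]
force: [0.1, -0.0, -4.2]
opening: 0.0437
```

Call:
servo_tool --deltas '[[[0,0,0],[0,-0.25,0],3.0],[[0,0,0],[0,-0.5,0],3.0],[[0,0,0],[0,-0.75,0],3.0],[[0,0,0],[0,-1.0,0],3.0]]'

```text
clock: 18.0
tool_pos: [0.5445, -0.0364, 0.0993]
orientation: [45.8, 89.9, 133.8]
force: [-2.0, -0.5, -1.6]
opening: 0.0441
```

```bash
python3 -c "
from h import *
o=state();print(o['moment']);go(.5669,-.0363,.099,88.07)"
```

```text
{'clock': np.float64(18.0), 'tool_pos': array([ 0.5445, -0.0364,  0.0993]), 'orientation': array([ 45.8128,  89.9354, 133.8447]), 'force': array([-1.9577, -0.4967, -1.5882]), 'opening': np.float64(0.0441), 'joint_pos': array([ 1.670550e+01,  1.399530e+01, -2.388020e+01, -7.280000e-02,
       -5.215400e+01, -1.086288e+02])}
[0.05020623 0.88641684 0.01703352]
turn [-0.04  0.05 -0.05] shift [ 0.03 -2.24  0.09]
```

```bash
python3 -c "
from h import *
s=snap('scene');cv2.imwrite('pics/c11.png',cv2.resize(s['image'][220:340,260:360,::-1],None,fx=5,fy=5,interpolation=3))
o=ctrl.get_obs(); g=np.array(o['tool_pos'])+[0,0,.019]
for th in (0,.1,.2):
  P=[Ro.from_euler('z',-1.93,degrees=True).apply(Ro.from_euler('y',th).apply(p))+g for p in ([-.022,.022,-.078],[-.022,-.022,-.078],[-.03,.03,-.102],[-.03,-.03,-.102],[-.022,.022,.034])]
  print(round(th,2),((proj(s,P)-[260,220])*5).round().astype(int).tolist())
"
```

```text
0 [[272, 339], [340, 303], [269, 384], [361, 336], [267, 193]]
0.1 [[280, 345], [348, 309], [279, 392], [372, 343], [263, 186]]
0.2 [[287, 349], [356, 314], [289, 398], [382, 349], [259, 179]]
```

View pics/c11.png

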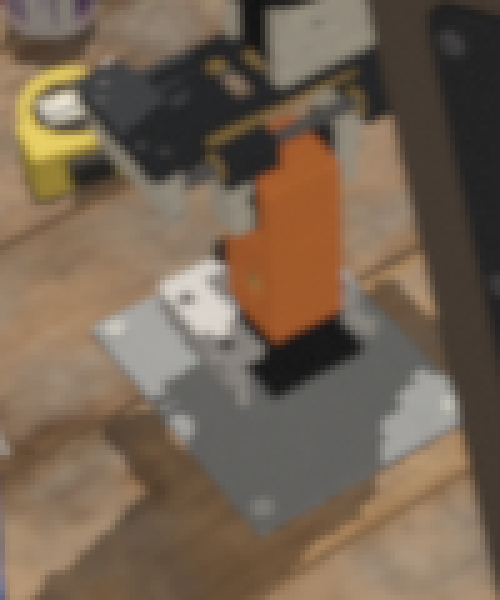

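The case is upright with the foot about 35 mm under the rails: rear foot corners (277,395) and (361,345), cover bottom (277,342), lean about 0.03. I'll ease it up slightly, pitch back about 1°, and continue in small steps.

Call:
servo_tool --deltas '[[[0,0,-0.4],[-0.03,0,0],3.0],[[0,0,-0.8],[-0.05,-0.05,0.02],3.0],[[0,0,-0.8],[-0.05,-0.2,0.03],3.0],[[0,0,-0.8],[-0.05,-0.35,0.03],3.0]]'

```text
clock: 18.45
tool_pos: [0.5486, -0.0361, 0.0999]
orientation: [-86.2, 89.2, 1.9]
force: [0.4, 0.3, -4.1]
opening: 0.0441
```

```bash
python3 -c "
from h import *
o=state();print(o['moment']);go(.5669,-.0363,.099,88.07)"
```

```text
{'clock': np.float64(18.45), 'tool_pos': array([ 0.5486, -0.0361,  0.0999]), 'orientation': array([-86.1765,  89.2038,   1.8729]), 'force': array([ 0.3755,  0.2653, -4.0873]), 'opening': np.float64(0.0441), 'joint_pos': array([  16.8143,   13.7996,  -24.2076,    0.2633,  -51.2238, -108.9285])}
[0.01720155 0.06823481 0.05152502]
turn [-0.02  0.05  0.79] shift [ 0.11 -1.83  0.04]
```

Free again. Continuing.

Call:
servo_tool --deltas '[[[0,0,0],[0,-0.2,0],3.0],[[0,0,0],[0,-0.4,0],3.0],[[0,0,0],[0,-0.6,0],3.0]]'

```text
clock: 18.75
tool_pos: [0.5548, -0.0363, 0.0999]
orientation: [-86.1, 89.2, 1.9]
force: [0.3, 0.7, -3.6]
opening: 0.0439
```

Call:
servo_tool --deltas '[[[0,0,0],[0,-0.2,0],3.0],[[0,0,0],[0,-0.4,0],3.0],[[0,0,0],[0,-0.6,0],3.0]]'

```text
clock: 19.05
tool_pos: [0.561, -0.0365, 0.0999]
orientation: [-86.2, 89.2, 1.8]
force: [-0.0, 0.8, -4.8]
opening: 0.0438
```

```bash
python3 -c "
from h import *
o=state();print(o['moment']);go(.5669,-.0363,.099,88.07)"
```

```text
{'clock': np.float64(19.05), 'tool_pos': array([ 0.561 , -0.0365,  0.0999]), 'orientation': array([-86.2079,  89.2078,   1.837 ]), 'force': array([-0.044 ,  0.7882, -4.8191]), 'opening': np.float64(0.0438), 'joint_pos': array([  16.3758,   14.8862,  -22.6621,    0.2535,  -51.6851, -108.4867])}
[-0.01915891  0.03099966 -0.04114278]
turn [-0.03  0.05  0.79] shift [ 0.1  -0.59  0.04]
```

Call:
servo_tool --deltas '[[[0,0,0],[0,-0.15,0],3.0],[[0,0,0],[0,-0.3,0],3.0]]'

```text
clock: 19.25
tool_pos: [0.5641, -0.0366, 0.0999]
orientation: [-86.2, 89.2, 1.9]
force: [-0.6, 0.0, -3.6]
opening: 0.044
```

Call:
servo_tool --deltas '[[[0,0,0],[0,-0.12,0],3.0],[[0,0,0],[0,-0.25,0],3.0]]'

```text
clock: 19.45
tool_pos: [0.5663, -0.0367, 0.0999]
orientation: [-86.3, 89.3, 1.8]
force: [-1.9, 0.6, -2.4]
opening: 0.0436
```

Call:
servo_tool --deltas '[[[0,0,0],[0,-0.12,0],3.0],[[0,0,0],[0,-0.25,0],3.0]]'

```text
clock: 19.65
tool_pos: [0.568, -0.0368, 0.0998]
orientation: [-85.8, 89.3, 2.3]
force: [-4.5, 1.8, -0.6]
opening: 0.044
```

Call:
servo_tool --deltas '[[[0,0,0],[0,0.2,0],3.0],[[0,0,0],[-0.04,0.25,0],3.0],[[0,0,0],[-0.04,0.25,0],3.0]]'

```text
clock: 19.95
tool_pos: [0.5659, -0.0367, 0.1003]
orientation: [-85.7, 89.3, 2.4]
force: [0.4, 0.2, -3.6]
opening: 0.0438
```

Call:
servo_tool --deltas '[[[0,0,0],[0,-0.12,0],3.0],[[0,0,0],[0,-0.2,0],3.0]]'

```text
clock: 20.15
tool_pos: [0.5678, -0.0368, 0.1004]
orientation: [-86.0, 89.3, 2.1]
force: [-1.3, 0.9, -3.4]
opening: 0.0439
```

Call:
servo_tool --deltas '[[[0,0,0],[0,-0.1,0],3.0],[[0,0,0],[0,-0.15,0],3.0]]'

```text
clock: 20.35
tool_pos: [0.5684, -0.037, 0.1001]
orientation: [-86.8, 89.4, 1.2]
force: [-4.0, 0.8, -0.8]
opening: 0.0435
```

```bash
python3 -c "
from h import *
o=state();print(o['moment']);go(.5669,-.0363,.099,88.07)
s=snap('scene'); im=s['image'].copy()
g=np.array(o['tool_pos'])+[0,0,.019]
a=np.radians(-1.93);R=np.array([[np.cos(a),-np.sin(a)],[np.sin(a),np.cos(a)]])
c=cv2.resize(im[220:340,260:360,::-1],None,fx=5,fy=5,interpolation=3)
P=[Ro.from_euler('z',-1.93,degrees=True).apply(p)+g for p in ([-.022,.022,-.0785],[-.022,-.022,-.0785],[-.022,.022,.034])]
print(((proj(s,P)-[260,220])*5).round().astype(int).tolist())
cv2.imwrite('pics/c12.png',c)"
```

```text
{'clock': np.float64(20.35), 'tool_pos': array([ 0.5684, -0.037 ,  0.1001]), 'orientation': array([-86.7893,  89.4254,   1.2289]), 'force': array([-4.0396,  0.8315, -0.8489]), 'opening': np.float64(0.0435), 'joint_pos': array([  16.0627,   15.6491,  -21.52  ,    0.186 ,  -52.2755, -108.1576])}
[0.48282242 2.21867131 0.04978354]
turn [-0.05  0.03  0.57] shift [0.11 0.15 0.07]
[[248, 311], [316, 276], [241, 164]]
```

View pics/c12.png

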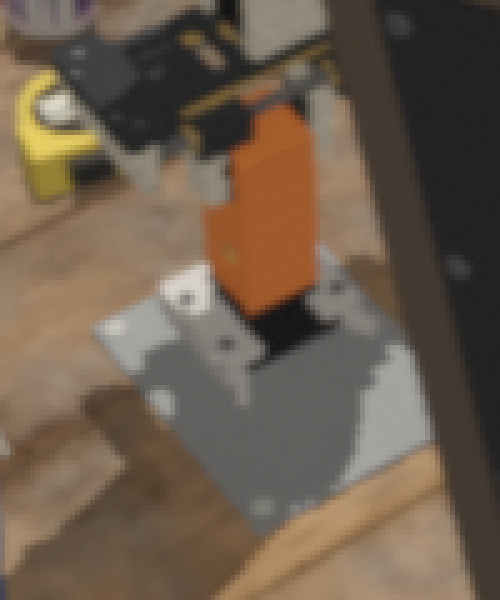

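The foot's rear edge is now flush with the rail ends, around (262,362)–(335,322), and the cover is upright. The stop was felt twice at the same x. I'll settle the case, then pull straight up.

Call:
servo_tool --deltas '[[[0,0,0.3],[0.05,-0.05,0],3.0],[[0,0,0.5],[0.08,-0.05,0],3.0],[[0,0,0.5],[0.08,-0.05,0],3.0]]'

```text
clock: 20.7
tool_pos: [0.5689, -0.0371, 0.0995]
orientation: [-66.2, 89.9, 21.8]
force: [-6.3, 0.6, 2.0]
opening: 0.0438
```

Call:
servo_tool --deltas '[[[0,0,0],[-0.2,0,0],3.0],[[0,0,0],[-0.4,0,0],3.0],[[0,0,0],[-0.6,0,0],3.0],[[0,0,0],[-0.9,0,0],3.0],[[0,0,0],[-1.2,0,0],3.0]]'

```text
clock: 21.2
tool_pos: [0.5677, -0.0373, 0.111]
orientation: [95.1, 89.9, -176.9]
force: [-4.8, 0.4, -11.4]
opening: 0.0442
```

```bash
python3 -c "
from h import *
o=state();print(o['moment']);go(.5669,-.0363,.24,88.07)"
```

```text
{'clock': np.float64(21.2), 'tool_pos': array([ 0.5677, -0.0373,  0.111 ]), 'orientation': array([  95.0689,   89.8954, -176.9166]), 'force': array([ -4.7568,   0.4298, -11.415 ]), 'opening': np.float64(0.0442), 'joint_pos': array([ 1.59311e+01,  1.53433e+01, -2.01982e+01, -2.86000e-02,
       -5.45605e+01, -1.07900e+02])}
[0.37586489 2.17559706 0.03490277]
turn [-0.06 -0.01 -0.1 ] shift [-12.9    0.1    0.09]
```

Call:
servo_tool --deltas '[[[0,0,0],[-0.4,0,0],3.0],[[0,0,0],[-0.8,0,0],3.0],[[0,0,0],[-1.2,0,0],3.0],[[0,0,0],[-1.6,0,0],3.0],[[0,0,0],[-2.0,0,0],3.0]]'

```text
clock: 21.7
tool_pos: [0.57, -0.0373, 0.1333]
orientation: [-93.1, 89.8, -5.1]
force: [-0.8, 0.3, -1.7]
opening: 0.0438
```

```bash
python3 -c "
from h import *
o=state();print(o['moment']);go(.5669,-.0363,.24,88.07)"
```

```text
{'clock': np.float64(21.7), 'tool_pos': array([ 0.57  , -0.0373,  0.1333]), 'orientation': array([-93.1487,  89.8211,  -5.0826]), 'force': array([-0.784 ,  0.2564, -1.7155]), 'opening': np.float64(0.0438), 'joint_pos': array([ 1.592520e+01,  1.410870e+01, -1.862920e+01,  7.640000e-02,
       -5.709510e+01, -1.079005e+02])}
[-0.00303081  0.55163339  0.02453155]
turn [-0.   -0.01  0.18] shift [-10.67   0.28   0.09]
```

The load has dropped to the cover's own weight, so it's freed. Going on up.

Call:
servo_tool --deltas '[[[0,0,0],[-1,0.05,0],3.0],[[0,0,0],[-2,0.1,0],3.0],[[0,0,0],[-3,0.1,0],3.0],[[0,0,0],[-4,0.1,0],3.0],[[0,0,0],[-5,0.1,0],3.0]]'

```text
clock: 22.2
tool_pos: [0.5693, -0.0372, 0.1847]
orientation: [-90.4, 89.7, -2.4]
force: [-0.0, 0.1, -0.8]
opening: 0.0438
```

Call:
servo_tool --deltas '[[[0,0,0],[-1,0,0],3.0],[[0,0,0],[-2.5,0,0],3.0],[[0,0,0],[-4,0,0],3.0],[[0,0,0],[-5.5,0,0],3.0],[[0,0,0],[-7,0,0],3.0]]'

```text
clock: 22.7
tool_pos: [0.5691, -0.0372, 0.2559]
orientation: [-89.8, 89.7, -1.7]
force: [0.3, 0.2, -0.8]
opening: 0.044
```

```bash
python3 -c "
from h import *
o=state();print(o['moment']);go(.5347,.2384,.25,88.07)
s=snap('scene');cv2.imwrite('pics/c13.png',cv2.resize(s['image'][180:340,240:380,::-1],None,fx=3.7,fy=3.7,interpolation=3))"
```

```text
{'clock': np.float64(22.7), 'tool_pos': array([ 0.5691, -0.0372,  0.2559]), 'orientation': array([-89.7788,  89.7246,  -1.704 ]), 'force': array([ 0.3126,  0.1646, -0.82  ]), 'opening': np.float64(0.044), 'joint_pos': array([ 1.597480e+01,  8.866900e+00, -8.598400e+00,  8.780000e-02,
       -7.227230e+01, -1.079265e+02])}
[ 0.00263935 -0.03548252 -0.04134121]
turn [0.   0.   0.28] shift [ 0.57  4.37 27.43]
```

View pics/c13.png

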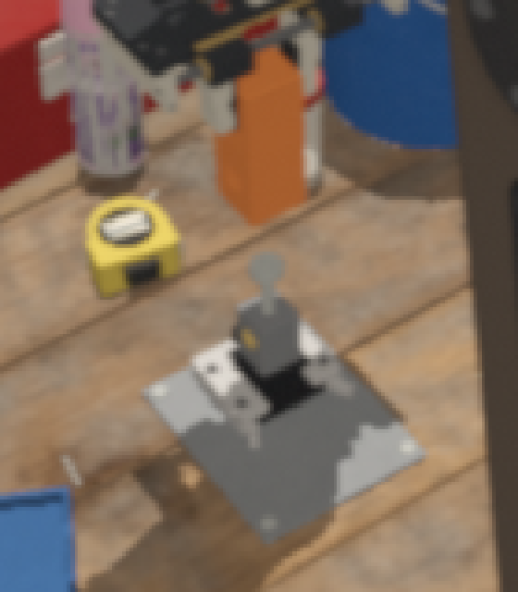

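The cover is off at about (258,170). The holder stands upright in the dock, bit at (267,268), rear foot corner near (275,420). I'll carry the cover to the tray and check the holder's position meanwhile.

Call:
servo_tool --deltas '[[[0,0,0],[0,0.4,2.5],3.0],[[0,0,0],[0,1.1,7],3.0],[[0,0,0.2],[0,1.8,11.5],3.0],[[0,0,0.2],[0.2,2.5,16],3.0],[[0,0,0.2],[0.4,3.2,20.5],3.0]]'

```text
clock: 23.25
tool_pos: [0.5447, 0.1703, 0.2546]
orientation: [-86.8, 89.7, 1.3]
force: [1.2, -0.6, -0.5]
opening: 0.0437
```

```bash
python3 -c "
from h import *
state();go(.5347,.2384,.20,88.07)
s=snap('scene')
a=np.radians(-1.93);R=np.array([[np.cos(a),-np.sin(a)],[np.sin(a),np.cos(a)]])
for p,z in [((275,420),.014),((322,395),.014),((268,540),.006),((425,458),.006),((147,392),.006)]:
  w=ray(s,240+p[0]/3.7,180+p[1]/3.7,z)[:2]*1000; print(p,(R.T@(w-[567.3,-24.6])).round(1))
h=cv2.cvtColor(s['image'],cv2.COLOR_RGB2HSV); m=cv2.inRange(h,(100,120,40),(125,255,255)); m[:,:190]=0;m[:,275:]=0;m[:300]=0;m[380:]=0
c=max(cv2.findContours(m,cv2.RETR_EXTERNAL,cv2.CHAIN_APPROX_NONE)[0],key=cv2.contourArea)
r=cv2.minAreaRect(np.array([ray(s,*q,.016)[:2]*1000 for q in c[:,0]],np.float32)); print('tray',r)
"
```

```text
{'clock': np.float64(23.25), 'tool_pos': array([0.5447, 0.1703, 0.2546]), 'orientation': array([-86.7641,  89.6839,   1.3161]), 'force': array([ 1.2403, -0.619 , -0.472 ]), 'opening': np.float64(0.0437), 'joint_pos': array([  37.133 ,    8.9275,   -8.7361,    0.1944,  -72.0802, -129.1123])}
turn [0.01 0.02 0.32] shift [5.46 1.26 6.77]
(275, 420) [-41.7   8.9]
(322, 395) [-41.3 -32.7]
(268, 540) [-123.8   68.8]
(425, 458) [-126.5  -64.1]
(147, 392) [40.3 68.9]
tray ((526.97705078125, 242.36781311035156), (145.6971893310547, 152.51657104492188), 62.004825592041016)
```

Rear-edge estimates put the foot possibly a few mm short, so I'll check from the top camera before going on.

```bash
python3 -c "
from h import *
t=snap('top')
cv2.imwrite('pics/c14.png',cv2.resize(t['image'][225:320,262:342,::-1],None,fx=6,fy=6,interpolation=3))"
```

```text
(no output)
```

View pics/c14.png

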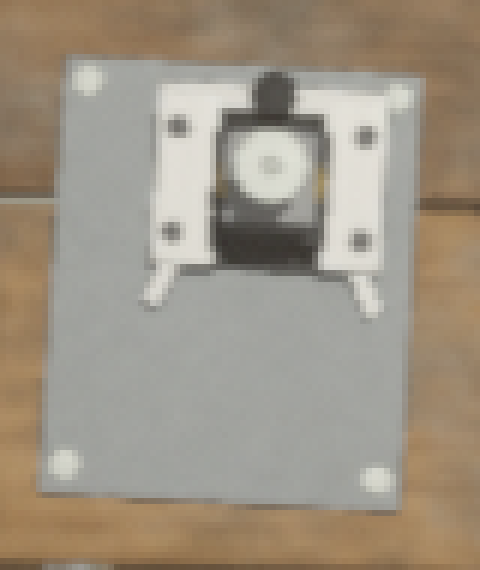

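The top view shows the holder upright between the rails. The bit head is at (270,163), the spigot buttons at (220,185) and (323,187), and the foot's rear edge at row 269, next to the rail ends at row 264.

```bash
python3 -c "
from h import *
t=snap('top')
a=np.radians(-1.93);R=np.array([[np.cos(a),-np.sin(a)],[np.sin(a),np.cos(a)]])
for n,p,z in [('bit',(270,163),.138),('spigot -x edge',(268,226),.086),('foot rear',(265,269),.014),('rail L end',(185,264),.0245),('rail R end',(350,271),.0245),('stop inner',(272,112),.0245),('plate bl',(38,492),.006),('plate tr',(425,78),.006)]:
  w=ray(t,262+(p[0]+.5)/6-.5,225+(p[1]+.5)/6-.5,z)[:2]*1000; print(n,(R.T@(w-[567.3,-24.6])).round(1))
"
```

```text
bit [  0.4 -11.8]
spigot -x edge [-17.8 -12.3]
foot rear [-29.4 -11.9]
rail L end [-29.8  18.5]
rail R end [-28.8 -44.3]
stop inner [ 30.2 -11. ]
plate bl [-119.1   69.7]
plate tr [ 49.  -69.7]
```

The holder is home: bit x = +0.4 mm, foot rear at -29.4 mm. Now placing the cover.

Call:
servo_tool --deltas '[[[0,0,0.3],[0.5,0.5,2.3],3.0],[[0,0,0.3],[2,1,5],3.0],[[0,0,0.3],[4,1.3,6.77],3.0],[[0,0,0.3],[6.5,1.3,6.77],3.0],[[0,0,0.3],[9,1.3,6.77],3.0]]'

```text
clock: 23.9
tool_pos: [0.5342, 0.2388, 0.1632]
orientation: [89.6, 90.0, 178.0]
force: [0.2, -0.6, -0.9]
opening: 0.0439
```

```bash
python3 -c "
from h import *
state();go(.5335,.239,.068,88.07)"
```

```text
{'clock': np.float64(23.9), 'tool_pos': array([0.5342, 0.2388, 0.1632]), 'orientation': array([ 89.6449,  89.9777, 177.963 ]), 'force': array([ 0.1716, -0.6029, -0.908 ]), 'opening': np.float64(0.0439), 'joint_pos': array([ 4.321060e+01,  1.398670e+01, -1.446180e+01, -1.800000e-02,
       -6.156730e+01, -1.348839e+02])}
turn [ 0.25  0.   -0.02] shift [9.52 0.07 0.01]
```

Call:
servo_tool --deltas '[[[0,0,0],[2.5,0,0],3.0],[[0,0,0],[5,0,0],3.0],[[0,0,0],[7,0,0],3.0],[[0,0,0],[8.3,0,0],3.0],[[0,0,0],[8.8,0,0],3.0]]'

```text
clock: 24.4
tool_pos: [0.5339, 0.2377, 0.074]
orientation: [128.0, 89.9, -143.7]
force: [-0.4, -0.3, -0.1]
opening: 0.0439
```

Call:
servo_tool --deltas '[[[0,0,0],[0.3,0,0],3.0],[[0,0,0],[0.6,0,0],3.0]]'

```text
clock: 24.6
tool_pos: [0.5345, 0.2378, 0.0686]
orientation: [129.5, 89.9, -142.3]
force: [0.8, -0.3, -0.3]
opening: 0.0437
```

Call:
servo_tool --deltas '[[[0,0,0],[0.2,0,0],3.0],[[0,0,0],[0.4,0,0],3.0]]'

```text
clock: 24.8
tool_pos: [0.5349, 0.2381, 0.0652]
orientation: [-53.7, 90.0, 34.6]
force: [0.4, 0.7, -1.2]
opening: 0.0442
```

Call:
servo_tool --deltas '[[[0,0,0],[0.1,0,0],3.0],[[0,0,0],[0.2,0,0],3.0],[[0,0,0],[0.2,0,0],3.0]]'

```text
clock: 25.1
tool_pos: [0.535, 0.2381, 0.0648]
orientation: [-79.6, 89.9, 8.7]
force: [-4.2, -1.6, 10.8]
opening: 0.0437
```

Touchdown at 0.065 m with 11 N. Easing off, opening and rising.

Call:
servo_tool --deltas '[[[0,0,0],[-0.03,0,0],3.0],[[0,0,0],[-0.03,0,0],5.0],[[0,0,0],[-0.03,0,0],6.5],[[0,0,0],[-0.03,0,0],8.76],[[0,0,0],[-0.03,0,0],8.76]]'

```text
clock: 25.6
tool_pos: [0.535, 0.2381, 0.0649]
orientation: [-86.0, 90.0, 2.3]
force: [-0.1, 0.2, -0.3]
opening: 0.0684
```

Call:
servo_tool --deltas '[[[0,0,0],[0,0,0],8.76],[[0,0,0],[0,0,0],8.76],[[0,0,0],[0,0,0],8.76],[[0,0,0],[-1,0,0],8.76],[[0,0,0],[-3,0,0],8.76]]'

```text
clock: 26.1
tool_pos: [0.5341, 0.2374, 0.0943]
orientation: [141.4, 89.9, -130.3]
force: [0.4, 0.2, -0.1]
opening: 0.0875
```

Call:
servo_tool --deltas '[[[0,0,0],[-3,0,0],8.76],[[0,0,0],[-7,0,0],8.76],[[0,0,0],[-11,0,0],8.76],[[0,0,0],[-14,0,5],8.76],[[0,0,0],[-14,0,10],8.76]]'

```text
clock: 26.6
tool_pos: [0.539, 0.3313, 0.2403]
orientation: [-51.8, 89.6, 36.4]
force: [1.1, 0.2, 0.3]
opening: 0.0873
```

```bash
python3 -c "
from h import *
state()
t=snap('top');s=snap('scene')
o=np.zeros((480,800,3),np.uint8)
o[:,:400]=cv2.resize(t['image'][200:344,130:250,::-1],(400,480),interpolation=3)
o[:,400:]=cv2.resize(s['image'][240:384,190:310,::-1],(400,480),interpolation=3)
cv2.imwrite('pics/c15.png',o)"
```

```text
{'clock': np.float64(26.6), 'tool_pos': array([0.539 , 0.3313, 0.2403]), 'orientation': array([-51.8151,  89.6302,  36.3564]), 'force': array([1.07  , 0.2032, 0.3206]), 'opening': np.float64(0.0873), 'joint_pos': array([ 4.927840e+01,  1.526190e+01, -2.414700e+00,  8.700000e-02,
       -7.196300e+01, -1.411335e+02])}
```

View pics/c15.png

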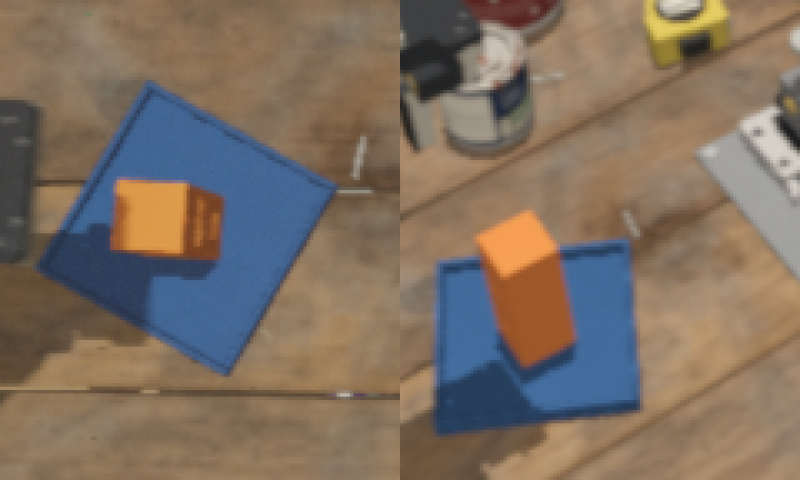

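The cover stands upright mid-tray, at (165,220) in the top half and (525,290) in the scene half. The arm is clear, so I'm handing in.

```bash
python3 -c "
from h import *
print(ctrl.close_job())"
```

```text
the job is handed in; nothing more can be done
None
```

The cutter case is open and the job is handed in at about 26.6 s. One moment on the way may have broken the tilt limit.

**What I did**
- I slid the closed case home under the rails, whose middle I measured at about y = -12 mm in the dock's frame.
- I pulled the orange cover off. The pull read 11 N at the one point sampled, then fell to the cover's own weight.
- I stood the cover in the blue tray and backed the arm clear.

**Last checks**
- **Holder:** from the top camera the bit sits at x = +0.4 mm and the foot's rear edge at -29.4 mm, which is home. It stands upright. I measured this just before placing the cover and did not remeasure it.
- **Cover:** it stands upright near the middle of the tray, and the gripper touches nothing.
- **Bystanders:** I never went near the tin, the jar or the tape measure. I did not measure their positions again.

**What went wrong or disagreed**
- **Tilt on the first try:** pressing the foot too hard on the plate made it stick, and the case pivoted in the grip. I estimated the lean at 0.4 to 0.45 rad against the 0.5 rad limit, and one rough figure came out at 0.52 rad, so I cannot rule out that it crossed. I backed out, stood the case up, gripped it again and slid it in without pressing down.
- **Joint limit:** while I was righting the case, joint 3 read -58.28° for a moment, exactly its limit.
- **Camera disagreement:** the scene camera reads about 5 mm further toward -x than the top camera, and from it the foot looked about 6 mm short of home. I relied on the top camera, which agreed with the dock's known sizes.
- **Pictures:** I viewed 14, against a budget of 10.

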